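# Nest the stacking bowls on the riser's tray and put them away

### The arm

A 7-joint arm with a two-finger parallel gripper is mounted at the origin on a cart in front of the work surface, level with it; the furniture and walls round the work are solid. World frame = base frame: x ahead of the robot, y to its left, z up, the work surface at z = 0. Lengths are in m, angles in rad, forces in N, time in s.
With the tool pointing down it reaches from about 0.4 to 0.85 m from the base axis. Payload 10.4 kg.
Tool frame: the origin (TCP) lies midway between the tips of the shut fingers; the grasp point (between the pads) lies 19 mm behind it; z points along the fingers, y is the line along which they close (so a half turn about z gives the same grasp; the last joint's range is limited). The gripper opens to 87 mm and grips with 3 to 60 N. Pads are 19 mm wide; open, the fingers measure 117 mm over their backs; the gripper's body (75 mm by 190 mm) begins 51 mm behind the grasp point.
Start: joints at [-1.259, 0.332, -0.065, 1.46, 0.022, 1.35, -0.088], TCP at [0.205, 0.59, 0.185] pointing down, gripper open.
Joint ranges: [-2.6, 2.6], [-0.5, 2.12], [-1.47, 1.34], [0.16, 2.42], [-1.27, 4.41], [0.06, 2.06], [-2.6, 2.6]. Speed limits (rad/s): [2.22, 2.22, 2.79, 2.79, 3.14, 3.14, 3.14].

### API

Orientations are given as a unit quaternion [x, y, z, w].
In Python, from bench import r gives the robot as it stands.
- The arm moves only by the tool move_arm, never from a script. Its argument "targets" is a list of rows, each a list of 3 entries, a list of its own where there are three numbers: the shift along the tool's x, y, z in cm, then the turn, a rotation vector about the tool's x, y, z in rad, then the opening in per cent of the stroke, from 0 (shut) to 100 (fully open). In form: [[[x, y, z], [wx, wy, wz], gripper], ...]. A call has 1 to 20 rows; each row shifts and turns the commanded pose from where the row before left it, along the tool's axes as they then stand; what a row does not reach is not made up. A row lasts 1/8 s, in which the tool goes at most 62.5 mm and 10.7 degrees, less where a joint would pass 70% of its speed; a pose out of reach is approached as far as the arm can. A call with a gripper value outside its range is refused whole. The fingers move at their own pace and stop on an object; "grip_force" is the grip in N (left out, the last holds). Time passes only in rows, so rows that do not move let the fingers close. It gives the time, the measured TCP pose, the force, the opening and the grip force at its end, in the units of the state.
- r.read_state(): the state, without advancing time (a new reading comes with each control period).
- r.camera(name): name is "side" or "top"; returns a dict with "image" (384x512x3 uint8, blue, green, red), "vertical_fov" (degrees; the focal length in pixels is half the picture's height over the tangent of half this angle, whatever the lens; pixels are square), "cx", "cy" (the principal point, pixels), "k1" (the pictures are not rectified: a ray, as slopes to the right and down, at radius r is drawn at 1 + k1 r^2 times it, then the intrinsics apply), "cam_to_world" (4x4, takes a point from camera to world coordinates). Camera axes: x right, y down, z forward; pixel columns grow to the right and rows downward; lengths in m; the calibration is good to about 2 mm. A picture is of the moment at which its call begins. There is no depth.
- r.close_job(): hands the job in; it is judged then, once.
The state is a dict: "time": time; "joint_positions": joint angles; "joint_vel": joint speeds; "joint_torque": joint torques, N m; "ee_pos": TCP position; "eef_rot": TCP orientation; "ft_force": force on the tool from outside, world axes, zero at the start; "torque": the same for the moment, N m; "width": finger opening in m; "grip_force": force on a finger pad.
Only numpy, scipy, OpenCV 4.12 (cv2) and the standard library are available. Lean on these libraries where they do the work, as an engineer would, in place of code of your own. Each camera call takes 0.05 s, during which the arm holds its last target. There are 200 camera calls.

### The job

Put the stacking bowls away: pull out the tray of the wooden riser, nest the two bowls from the worktop into the one that already stands on the tray, so that all three sit squarely in one another, and slide the tray with the stack fully home under the shelf. Set the bowls into one another gently, do not knock them together, and leave the other things on the worktop where they are.

Things in the scene. Friction and masses are not known exactly. Their poses are not given: they have to be found in the camera images.
- bowl_a_center (a point): the bowl that starts on the tray; one of three alike glazed grey-brown stacking bowls, 124 across, 62 high, about 0.3 kg. The point is on the bowl's axis, half-way up (31 above its underside); z is the axis. The top 16 of the wall is an upright collar 8 thick (radius 54 inside, 62 outside); below, the wall draws in to a foot of radius 38 to 40.
- bowl_b_center (a point): a bowl on the worktop, same as bowl_a, same point. Nesting, of all three: inside, 28 above the underside, is a flat ledge (radius 35 to 42) on which the foot of the next bowl rests; so each nested bowl sits 28 higher than the one below, its rim 28 above that rim. The slope over the ledge guides a foot that is up to about 4 off centre.
- bowl_c_center (a point): the other bowl on the worktop, same as bowl_a and bowl_b in shape and size, same point (on its axis, 31 above its underside). Mind the fixed wall cabinets above the back of the worktop here: fronts at x = 0.58 m (handles out to 0.544), left side at y = 0.09 m, underside 452 above the worktop; keep wrist and arm clear of them.
- riser: fixed wooden riser: shelf board on two side panels and a back, open to the robot. Origin: centre of its underside; x from the open front to the back, y left, z up. Panels 195 deep, 262 wide over all; opening 145 high, 230 wide; board 18 thick (top at 163), 6 wider at sides and back. A stone cellar and a jar are fixed on it, 90 or more behind its front edge, up to 310 above the worktop.
- tray (a joint): how far the wooden pull-out tray of the riser stands out, in m: 0 fully home (its front board against the side panels), 0.175 fully out. It slides along the riser's -x axis, with a friction of about 1.5 N, and stays where it is left.
- tray_knob (a point): middle of the head of the round brass knob on the tray's front board; moves with the tray. The knob's axis lies along the riser's x; head 28 across, 18 long, beginning 32 out from the board on a stem 12 thick; its middle is 44 above the worktop. The board is 16 thick, 256 wide, from 2 to 64 above the worktop.
- tray_mid (a point): centre of the tray's floor, on its upper face (8 above the worktop); moves with the tray. The floor is 165 (along the riser's x) by 212, with a low rim up to 24 above the worktop. With the tray fully out this point is 190 in front of the riser's origin.
- jar_center (a point): bystander: a clip-top glass jar with dark beans, 78 across and 122 high; the point is half-way up on its axis.
- mill_center (a point): bystander: a turned wooden mill, 56 across and 165 high; the point is half-way up on its axis.
- spice_center (a point): bystander: a small spice jar with a dark lid, 41 across and 105 high; the point is half-way up on its axis.
- garlic_center (a point): bystander: a garlic bulb, 60 across and 58 high; the point is at its middle.
- onion_center (a point): bystander: an onion, 75 across and 77 high; the point is at its middle.
- mug_center (a point): bystander: a blue-grey mug, 78 across and 97 high, its handle reaching 77 from the axis along the point's -y; the point is on the axis, half-way up.

How it is judged:
On the way, in this order (a step that is already met when the one before it is completed fails the run):
1. the tray is pulled out (value of joint tray above 0.12 m), for 0.2 s.
2. one bowl sits nested in the bowl on the tray (((horizontal distance between bowl_b_center and bowl_a_center below 0.006 m and z of bowl_b_center in the frame of bowl_a_center between 0.0255 and 0.0305 m and angle between bowl_b_center's own z axis and vertical below 0.06 rad) or (horizontal distance between bowl_c_center and bowl_a_center below 0.006 m and z of bowl_c_center in the frame of bowl_a_center between 0.0255 and 0.0305 m and angle between bowl_c_center's own z axis and vertical below 0.06 rad)) and angle between bowl_a_center's own z axis and vertical below 0.05 rad and horizontal distance between bowl_a_center and tray_mid below 0.045 m and height (world z) of bowl_a_center between 0.035 and 0.043 m), for 0.2 s.
3. all three bowls are nested in one stack on the tray ((((horizontal distance between bowl_b_center and bowl_a_center below 0.006 m and z of bowl_b_center in the frame of bowl_a_center between 0.0255 and 0.0305 m and angle between bowl_b_center's own z axis and vertical below 0.06 rad) and (horizontal distance between bowl_c_center and bowl_b_center below 0.006 m and z of bowl_c_center in the frame of bowl_b_center between 0.0255 and 0.0305 m and angle between bowl_c_center's own z axis and vertical below 0.06 rad)) or ((horizontal distance between bowl_c_center and bowl_a_center below 0.006 m and z of bowl_c_center in the frame of bowl_a_center between 0.0255 and 0.0305 m and angle between bowl_c_center's own z axis and vertical below 0.06 rad) and (horizontal distance between bowl_b_center and bowl_c_center below 0.006 m and z of bowl_b_center in the frame of bowl_c_center between 0.0255 and 0.0305 m and angle between bowl_b_center's own z axis and vertical below 0.06 rad))) and angle between bowl_a_center's own z axis and vertical below 0.05 rad and horizontal distance between bowl_a_center and tray_mid below 0.045 m and height (world z) of bowl_a_center between 0.035 and 0.043 m), for 0.2 s.
At the end, for the whole second after the job is handed in: All three bowls nested upright on the tray (each within 6 mm of the axis of the one below and 25.5 to 30.5 mm above it, tilted under 0.06 rad), the lowest within 45 mm of the tray's centre, and the tray within 6 mm of fully home, under the shelf (all of step 3 and value of joint tray below 0.006 m); the robot touches nothing.
It fails at once if the jar, mill, spice jar, garlic, onion or mug is moved by more than 3 cm (distance of any of jar_center, mill_center, spice_center, garlic_center, onion_center, mug_center from where it was at the start of the episode above 0.03 m).
It fails at once if two bowls are knocked together (over 40 N) (contact force between bowl_a and bowl_b above 40 N or contact force between any of bowl_a, bowl_b and bowl_c above 40 N).
It also fails if it takes over 72 s, if anything falls off the work surface, if the arm or the gripper's body presses on something with over 40 N, if the wrist force passes 120 N, or if a joint passes its speed limit or range.

## Working session

There is one attempt and no reset: what is moved stays moved. The work goes in short steps, Python scripts to look and compute and a tool call to move; the robot and the scene stay as the last step left them, time stands still between calls to the robot, and variables do not carry over. Pictures are saved under pics/ and viewed, at most 10 in all, crops included, and the job is handed in when it is done.

Besides the shell and the picture viewer there is one more tool, called by a JSON object that holds its "api" and its "payload", one argument or row to a line. move_arm: Moves the arm, as the interface text tells. Its arguments: {"type":"object","properties":{"targets":{"type":"array"},"grip_force":{"type":"number"}},"required":["targets"]}

```bash
ls; mkdir -p pics; python3 - <<'E'
from bench import r
import cv2
s=r.read_state();print(s)
for n in("side","top"):
    c=r.camera(n);cv2.imwrite(f"pics/{n}0.png",c["image"]);c.pop("image");print(n,c)
E
```

```text
pics
{'time': 0.0, 'joint_positions': array([-1.25856874,  0.33288361, -0.06467991,  1.46097028,  0.02161549,
        1.34992865, -0.08853627]), 'joint_vel': array([-1.54651021e-04, -1.15064356e-03,  3.56270109e-04, -1.79492911e-03,
        7.18153318e-05, -8.63505438e-04,  8.73527925e-05]), 'joint_torque': array([ 1.28164833e-03, -6.23272705e+01,  2.57834344e-02, -3.89882290e+01,
       -6.10620528e-02,  4.01328353e-02,  1.23273512e-04]), 'ee_pos': array([0.20525266, 0.58984172, 0.1846328 ]), 'eef_rot': array([ 1.66647730e-01,  9.86016215e-01, -7.42895545e-04, -7.83157615e-05]), 'ft_force': array([ 0.49350346,  0.92176471, -0.19610825]), 'torque': array([-0.0075077 , -0.01743185, -0.01512463]), 'grip_force': 0.0, 'width': 0.0871732822403718}
side {'vertical_fov': 46.36416664206939, 'cx': 258.76643733821237, 'cy': 196.24395337288632, 'k1': -0.025065388246969862, 'cam_to_world': array([[-0.01982922, -0.54482222,  0.83831709, -0.57286729],
       [-0.99979419,  0.00721074, -0.01896248, -0.09122636],
       [ 0.0042863 , -0.83852057, -0.54485308,  0.80312822],
       [ 0.        ,  0.        ,  0.        ,  1.        ]])}
top {'vertical_fov': 55.40127428813013, 'cx': 258.1376839014558, 'cy': 196.38755847326894, 'k1': -0.08445297722466069, 'cam_to_world': array([[-0.0677711 , -0.79327435,  0.60508089, -0.01283287],
       [-0.99769799,  0.05534925, -0.03918145, -0.06752913],
       [-0.00240914, -0.60634336, -0.7951993 ,  0.80971812],
       [ 0.        ,  0.        ,  0.        ,  1.        ]])}
```

View pics/side0.png

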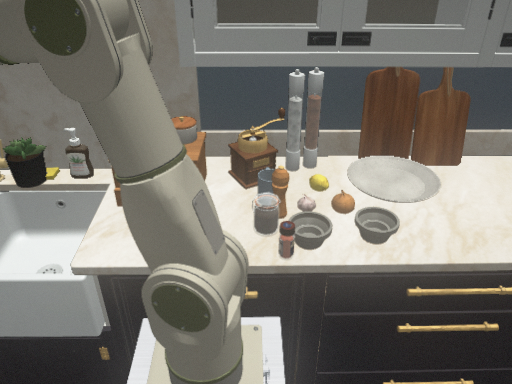

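View pics/top0.png

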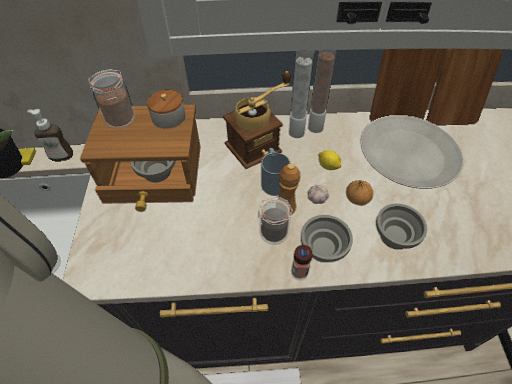

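The pictures show the riser at the left of the top view (knob about (141,201), bowl a about (154,165)). The free bowls are at about (327,238) and (401,227), with the spice jar at (302,260) close to the first.

```bash
cat > h.py <<'E'
import numpy as np, cv2
from bench import r
def K(c):
    h,w=c["image"].shape[:2]; f=h/2/np.tan(np.radians(c["vertical_fov"])/2)
    return np.array([[f,0,c["cx"]],[0,f,c["cy"]],[0,0,1]]),np.array([c["k1"],0,0,0.])
def proj(c,P):
    M=np.linalg.inv(c["cam_to_world"]); k,d=K(c)
    return cv2.projectPoints(np.atleast_2d(P).astype(float),cv2.Rodrigues(M[:3,:3])[0],M[:3,3],k,d)[0][:,0]
def back(c,uv,z):
    k,d=K(c); n=cv2.undistortPoints(np.array(uv,float).reshape(-1,1,2),k,d)[:,0]
    D=np.c_[n,np.ones(len(n))]@c["cam_to_world"][:3,:3].T; o=c["cam_to_world"][:3,3]
    return o+D*((z-o[2])/D[:,2])[:,None]
def circ(x,y,z,R,n=120):
    t=np.linspace(0,2*np.pi,n,endpoint=False); return np.c_[x+R*np.cos(t),y+R*np.sin(t),0*t+z]
E
python3 - <<'E'
from h import *
c=r.camera("top");im=c["image"]
print(back(c,[[327,233],[401,221]],.062),back(c,[[141,201]],.044),back(c,[[274,220],[302,253],[290,180]],.1), back(c,[[154,160]],.07))
# riser board top front/back corners z=.163
print(back(c,[[84,155],[193,156],[107,105],[199,110]],.163))
big=cv2.resize(im[90:290,70:220],None,fx=4,fy=4,interpolation=2)[:480]
b2=cv2.resize(im[140:290,240:440],None,fx=4,fy=4,interpolation=2)
cv2.imwrite("pics/r.png",big);cv2.imwrite("pics/b.png",b2)
E
```

```text
[[ 0.43456125 -0.26150363  0.062     ]
 [ 0.45507772 -0.45191466  0.062     ]] [[0.57604715 0.20352704 0.044     ]] [[ 0.45570003 -0.13463654  0.1       ]
 [ 0.36507133 -0.18770221  0.1       ]
 [ 0.573581   -0.18639353  0.1       ]] [[0.6970267  0.17606549 0.07      ]]
[[0.63910128 0.32532287 0.163     ]
 [0.61395876 0.05074648 0.163     ]
 [0.83270175 0.3043093  0.163     ]
 [0.78725081 0.04195255 0.163     ]]
```

View pics/r.png

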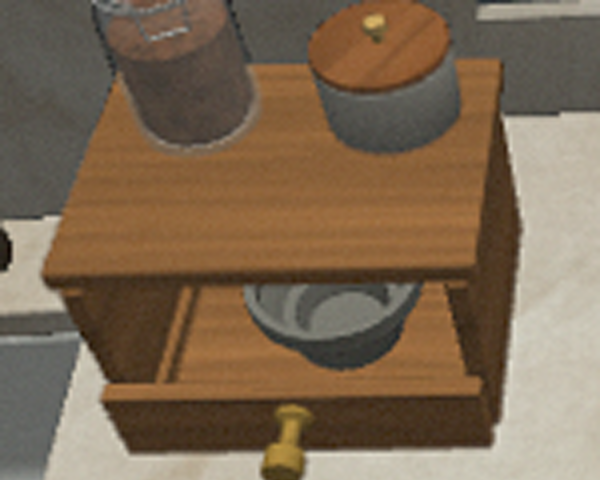

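View pics/b.png

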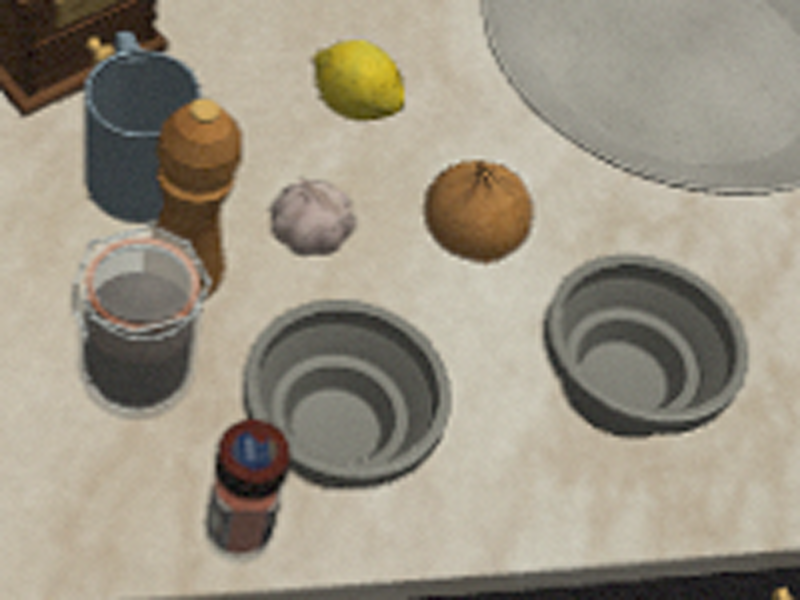

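The crops show clear rims: b spans (246..450, 300..486), c (546..746, 255..435). The riser's front corners are visible and the knob head is at crop (283,461). Next I fit models to these.

```bash
cat >> h.py <<'E'
from scipy.optimize import least_squares, minimize
from scipy.ndimage import map_coordinates
def gmag(c):
    g=cv2.GaussianBlur(cv2.cvtColor(c["image"],6).astype(np.float32),(0,0),1.0)
    return np.hypot(cv2.Sobel(g,5,1,0),cv2.Sobel(g,5,0,1))
def fitrim(cams,x,y,z,span=.016):
    G=[gmag(c) for c in cams]
    def cost(p):
        s=0
        for c,g in zip(cams,G):
            for R,w in((.062,1),(.054,.5)):
                q=proj(c,circ(p[0],p[1],z,R)); s-=w*np.minimum(map_coordinates(g,[q[:,1],q[:,0]],order=1),150).mean()
        return s
    L=np.arange(-span,span+1e-9,.002)
    p=min(((x+a,y+b) for a in L for b in L),key=cost)
    m=minimize(cost,p,method="Nelder-Mead",options=dict(initial_simplex=[p,(p[0]+.001,p[1]),(p[0],p[1]+.001)]))
    return m.x,m.fun
E
python3 - <<'E'
from h import *
t=r.camera("top");s=r.camera("side")
for n,x,y in(("b",.4346,-.2615),("c",.455,-.452)):
    for cs in([t],[s],[t,s]): print(n,fitrim(cs,x,y,.062))
print("a",fitrim([t],.697,.176,.07,.02))
# riser: clicked points in top crop (offset 70,90 scale 4)
# pixel centres: u=off+(U+.5)/4-.5
W=np.array([[42,272],[476,266],[502,62],[132,452],[493,445],[105,386],[478,378],[283,461]])
uv=np.array([70,90])+(W+.5)/4-.5
P=np.array([[-.0975,.137,.163],[-.0975,-.137,.163],[.1035,-.137,.163],[-.1135,.128,.002],[-.1135,-.128,.002],[-.0975,.128,.064],[-.0975,-.128,.064],[-.1545,0,.044]])
def w(p,P):
    c_,s_=np.cos(p[2]),np.sin(p[2]); return np.c_[p[0]+c_*P[:,0]-s_*P[:,1],p[1]+s_*P[:,0]+c_*P[:,1],P[:,2]]
f=least_squares(lambda p:(proj(t,w(p,P))-uv).ravel(),[.72,.18,-.09],loss="soft_l1")
print(f.x,np.round(proj(t,w(f.x,P))-uv,1).tolist());print("knob",w(f.x,P[-1:]),"trayout mid",w(f.x,np.array([[-.19,0,0]])))
im=t["image"].copy()
E
```

```text
b (array([ 0.42713952, -0.2585631 ]), np.float64(-187.0582733154297))
b (array([ 0.42679445, -0.25699708]), np.float64(-174.70143127441406))
b (array([ 0.42700048, -0.25798869]), np.float64(-360.0249938964844))
c (array([ 0.44886353, -0.45175085]), np.float64(-190.9813690185547))
c (array([ 0.44701169, -0.44881845]), np.float64(-189.0683135986328))
c (array([ 0.44791255, -0.44995639]), np.float64(-377.37945556640625))
a (array([0.70052339, 0.18573195]), np.float64(-90.22067260742188))
[ 0.71696862  0.19436874 -0.05324402] [[-1.6, 1.2], [-0.6, 0.6], [0.6, -0.9], [-0.5, -0.1], [0.3, 0.5], [-0.0, -2.1], [1.3, -1.5], [0.3, 0.2]]
knob [[0.56268757 0.20259105 0.044     ]] trayout mid [[0.52723787 0.20448032 0.        ]]
```

```bash
cat >> h.py <<'E'
from scipy.spatial.transform import Rotation as Ro
def plan(xyz,az=None,turned=0,verbose=True):
    """tool-frame shift in cm to reach xyz after turning about tool z so that tool y has azimuth az"""
    s=r.read_state(); R=Ro.from_quat(s["eef_rot"]); y=R.as_matrix()[:,1]; a=np.arctan2(y[1],y[0])
    wz=0 if az is None else (a-az+np.pi/2)%np.pi-np.pi/2
    Rn=Ro.from_euler("z",-wz)*R
    d=Rn.inv().apply(np.array(xyz)-s["ee_pos"])*100
    if verbose: print("t",round(s["time"],2),"pos",s["ee_pos"].round(4),"az",a.round(3),"tilt",R.as_matrix()[:,2].round(3),"| turn wz",round(wz,3),"shift cm",d.round(2))
    return d
E
python3 -c "
from h import *
plan([.559,.2028,.12],1.518);plan([.559,.2028,.025],1.518)"
```

```text
t 0.25 pos [0.2053 0.5901 0.1851] az 1.236 tilt [-0.    -0.001 -1.   ] | turn wz -0.282 shift cm [-37.37 -36.81   6.53]
t 0.25 pos [0.2053 0.5901 0.1851] az 1.236 tilt [-0.    -0.001 -1.   ] | turn wz -0.282 shift cm [-37.37 -36.8   16.03]
```

{"api": "move_arm", "payload": {
  "targets": [
    [[0,0,0],[0,0,-0.141],100],
    [[0,0,0],[0,0,-0.141],100],
    [[-2.6,-2.6,0],[0,0,0],100],
    [[-2.6,-2.6,0],[0,0,0],100],
    [[-2.6,-2.6,0],[0,0,0],100],
    [[-2.6,-2.6,0],[0,0,0],100],
    [[-2.6,-2.6,0],[0,0,0],100],
    [[-2.6,-2.6,0],[0,0,0],100],
    [[-2.6,-2.6,0.5],[0,0,0],100],
    [[-2.6,-2.6,0.5],[0,0,0],100],
    [[-2.6,-2.6,0.5],[0,0,0],100],
    [[-2.6,-2.6,1],[0,0,0],100],
    [[-2.6,-2.6,1],[0,0,0],100],
    [[-2.6,-2.6,1],[0,0,0],100],
    [[-1,-0.4,1],[0,0,0],100],
    [[0,0,0.5],[0,0,0],100],
    [[0,0,0],[0,0,0],100],
    [[0,0,0],[0,0,0],100]
  ],
  "grip_force": 20
}}

```text
time: 2.5
ee_pos: [0.5097, 0.259, 0.1259]
eef_rot: [0.025, 1.0, 0.0, 0.0]
ft_force: [-0.3, -0.4, 0.1]
width: 0.0873
grip_force: 0.0
```

```bash
python3 -c "
from h import *
plan([.559,.2028,.025],1.518)
c=r.camera('top');cv2.imwrite('pics/k.png',cv2.resize(c['image'][60:260,60:260],None,fx=3,fy=3))"
```

```text
t 2.5 pos [0.5097 0.259  0.1259] az 1.52 tilt [ 0.     0.001 -1.   ] | turn wz 0.002 shift cm [-5.22 -5.36 10.08]
```

View pics/k.png

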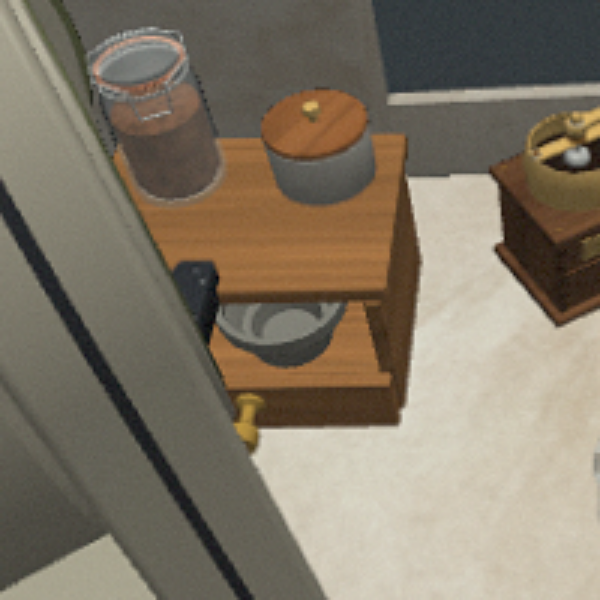

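The arm hides part of the riser. The knob head at crop (243,435) agrees with the estimate, and the TCP stopped short of it, so I go on.

{"api": "move_arm", "payload": {
  "targets": [
    [[-1.3,-1.35,0],[0,0,0],100],
    [[-1.3,-1.35,0],[0,0,0],100],
    [[-1.3,-1.35,0],[0,0,0],100],
    [[-1.3,-1.35,0],[0,0,0],100],
    [[0,0,0],[0,0,0],100],
    [[0,0,2.5],[0,0,0],100],
    [[0,0,2.5],[0,0,0],100],
    [[0,0,2.5],[0,0,0],100],
    [[0,0,2.5],[0,0,0],100],
    [[0,0,0],[0,0,0],100],
    [[0,0,0],[0,0,0],0],
    [[0,0,0],[0,0,0],0],
    [[0,0,0],[0,0,0],0],
    [[0,0,0],[0,0,0],0],
    [[0,0,0],[0,0,0],0],
    [[0,0,0],[0,0,0],0]
  ]
}}

```text
time: 4.55
ee_pos: [0.5593, 0.2011, 0.0254]
eef_rot: [0.026, 1.0, 0.0, -0.0]
ft_force: [-0.4, -0.2, 0.3]
width: 0.0347
grip_force: 0.0
```

{"api": "move_arm", "payload": {
  "targets": [
    [[0,0,0],[0,0,0],0],
    [[0,0,0],[0,0,0],0],
    [[0,0,0],[0,0,0],0]
  ]
}}

```text
time: 4.92
ee_pos: [0.5593, 0.2011, 0.0254]
eef_rot: [0.026, 1.0, 0.0, -0.0]
ft_force: [-0.1, 0.2, 0.1]
width: 0.0055
grip_force: 0.0
```

```bash
python3 -c "
from h import *
c=r.camera('top');print(proj(c,[[.559,.201,.044],[.5627,.2026,.044]]));a=c['image'][110:260,80:280]
s=r.camera('side');print(proj(s,[[.559,.201,.044]]));b=s['image'][110:260,60:260]
cv2.imwrite('pics/k2.png',cv2.resize(np.vstack([a,b]),None,fx=2,fy=2,interpolation=2))"
```

```text
[[141.14706949 206.18627371]
 [140.71500702 205.07328055]]
[[153.88338877 203.49827978]]
```

View pics/k2.png

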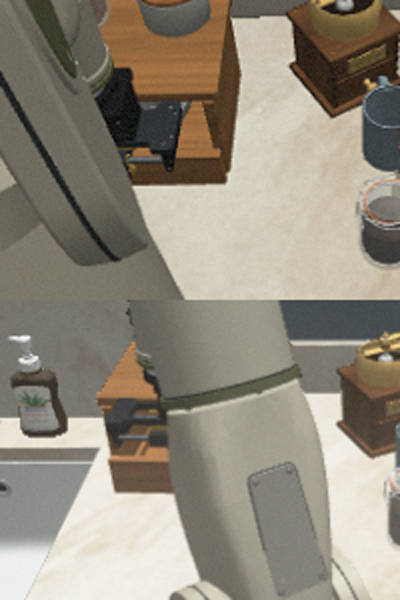

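```bash
python3 -c "
from h import *
c=r.camera('top');st=r.read_state();print(st['width'],st['grip_force'],st['time'])
im=cv2.imread('pics/top0.png');S=6;o=np.array([78,100]);big=cv2.resize(im[100:210,78:208],None,fx=S,fy=S,interpolation=2)
def dr(P,col):
    q=((proj(c,P)-o+.5)*S-.5).round().astype(int);cv2.polylines(big,[q.reshape(-1,1,2)],False,col,1)
def w(P,p=(.717,.1944,-.0532)):
    P=np.atleast_2d(P);c_,s_=np.cos(p[2]),np.sin(p[2]); return np.c_[p[0]+c_*P[:,0]-s_*P[:,1],p[1]+s_*P[:,0]+c_*P[:,1],P[:,2]]
for x in(-.1455,-.1635):
    t=np.linspace(0,6.3,40);dr(w(np.c_[0*t+x,.014*np.cos(t),.044+.014*np.sin(t)]),(0,0,255))
for z in(.163,.145): dr(w([[.1035,-.137,z],[-.0975,-.137,z],[-.0975,.137,z],[.1035,.137,z]]),(255,0,0))
for x in(-.1135,-.0975): dr(w([[x,-.128,.002],[x,-.128,.064],[x,.128,.064],[x,.128,.002],[x,-.128,.002]]),(0,255,0))
dr(w([[.0975,-.131,0],[-.0975,-.131,0],[-.0975,.131,0]]),(255,255,0))
dr(circ(.7005,.1857,.07,.062),(255,0,255))
cv2.imwrite('pics/ov.png',big)"
```

```text
0.0013652130807373947 0.0 5.075
```

View pics/ov.png

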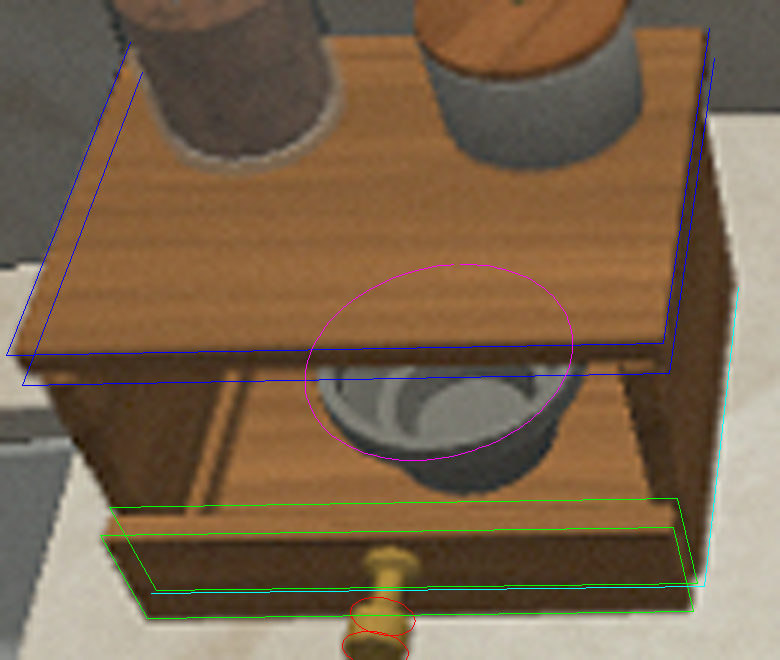

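The overlay fits the board and knob head well (head about (378,628) in the overlay), yet the fingers shut on nothing. I feel forward carefully with the shut fingers.

{"api": "move_arm", "payload": {
  "targets": [
    [[-0.3,0,0],[0,0,0],0],
    [[0,0,0],[0,0,0],0],
    [[-0.3,0,0],[0,0,0],0],
    [[0,0,0],[0,0,0],0]
  ]
}}

```text
time: 5.58
ee_pos: [0.5656, 0.2007, 0.0255]
eef_rot: [0.026, 1.0, 0.0, 0.0]
ft_force: [-0.6, 0.7, 0.0]
width: 0.0007
grip_force: 0.0
```

```bash
python3 -c "
from h import *
c=r.camera('top');s=r.camera('side');st=r.read_state();print(st['width'],st['ft_force'],st['ee_pos'])
P=[[.565,.106,.1],[.565,.296,.1],[.565,.21,.02],[.565,.19,.02],[.565,.19,.06]]
print(proj(c,P).round(0).tolist(),proj(s,P).round(0).tolist())
a=cv2.resize(c['image'][140:230,110:210],None,fx=6,fy=6,interpolation=2)
cv2.imwrite('pics/k3.png',a)"
```

```text
0.00032300383490198336 [-0.51044463  0.42716144  0.13414665] [0.56531255 0.20079602 0.02541928]
[[174.0, 189.0], [98.0, 193.0], [140.0, 210.0], [148.0, 209.0], [144.0, 200.0]] [[184.0, 187.0], [120.0, 187.0], [152.0, 209.0], [159.0, 209.0], [157.0, 198.0]]
```

View pics/k3.png

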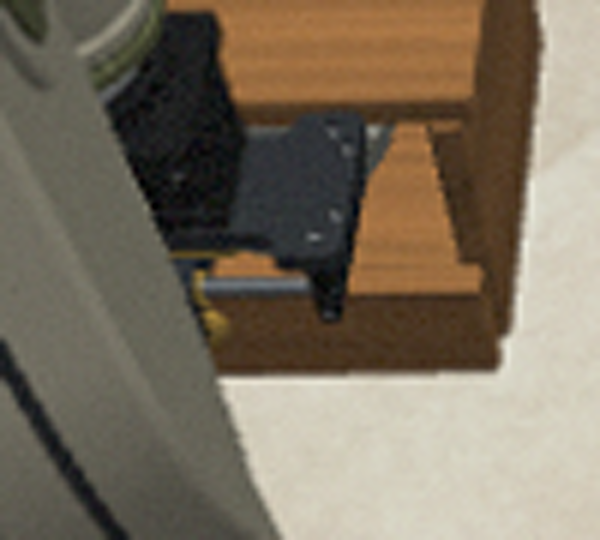

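No contact yet. I feel forward further in small steps.

{"api": "move_arm", "payload": {
  "targets": [
    [[-0.2,0,0],[0,0,0],0],
    [[0,0,0],[0,0,0],0],
    [[-0.2,0,0],[0,0,0],0],
    [[0,0,0],[0,0,0],0]
  ]
}}

```text
time: 6.18
ee_pos: [0.5695, 0.2006, 0.0255]
eef_rot: [0.026, 1.0, 0.0, 0.0]
ft_force: [-0.1, -0.5, 0.2]
width: 0.0002
grip_force: 0.0
```

{"api": "move_arm", "payload": {
  "targets": [
    [[-0.2,0,0],[0,0,0],0],
    [[0,0,0],[0,0,0],0],
    [[-0.2,0,0],[0,0,0],0],
    [[0,0,0],[0,0,0],0]
  ]
}}

```text
time: 6.68
ee_pos: [0.5734, 0.2003, 0.0255]
eef_rot: [0.026, 1.0, 0.0, 0.0]
ft_force: [0.4, -0.9, 0.0]
width: 0.0002
grip_force: 0.0
```

{"api": "move_arm", "payload": {
  "targets": [
    [[2,0,0],[0,0,0],0],
    [[2,0,0],[0,0,0],0],
    [[1,0,0],[0,0,0],0],
    [[0,0,1],[0,0,0],0],
    [[0,0,0.8],[0,0,0],0],
    [[0,0,0],[0,0,0],0],
    [[0,0,0.3],[0,0,0],0],
    [[0,0,0.3],[0,0,0],0],
    [[0,0,0],[0,0,0],0]
  ]
}}

```text
time: 7.8
ee_pos: [0.5233, 0.2029, 0.0012]
eef_rot: [0.026, 1.0, -0.0, -0.0]
ft_force: [-0.0, 0.2, 0.2]
width: 0.0004
grip_force: 0.0
```

{"api": "move_arm", "payload": {
  "targets": [
    [[0,0,0.2],[0,0,0],0],
    [[0,0,0.1],[0,0,0],0],
    [[0,0,0],[0,0,0],0]
  ]
}}

```text
time: 8.18
ee_pos: [0.5233, 0.203, -0.0016]
eef_rot: [0.026, 1.0, 0.0, -0.0]
ft_force: [0.1, -1.0, 0.6]
width: 0.0002
grip_force: 0.0
```

```bash
python3 -c "
from h import *
t=r.camera('top');s=r.camera('side');st=r.read_state();print(st['time'],st['width'],st['ft_force'],st['ee_pos'],st['joint_positions'].round(3))
cv2.imwrite('pics/now_t.png',t['image']);cv2.imwrite('pics/now_s.png',s['image'])
a=t['image'][60:260,50:250];b=s['image'][80:280,50:250]
cv2.imwrite('pics/k4.png',cv2.resize(np.hstack([a,b]),None,fx=2,fy=2,interpolation=2))"
```

```text
8.275 0.0003523247309948633 [-0.197416   0.3245043  0.1081579] [ 0.52341087  0.20303313 -0.00148583] [-0.616  0.375  0.194  1.837 -0.088  0.938  1.136]
```

View pics/k4.png

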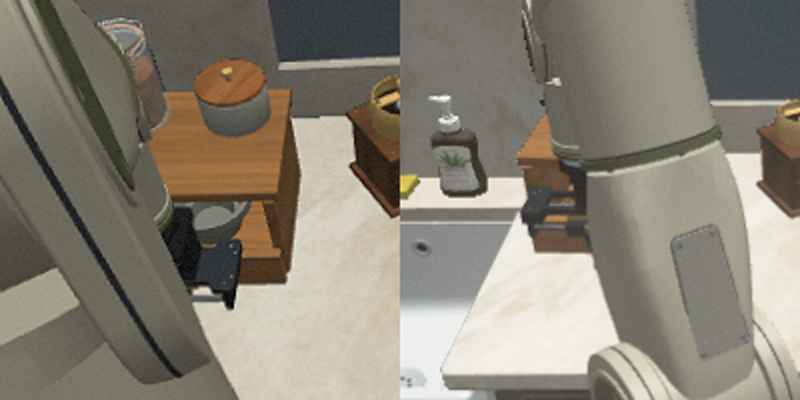

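The picture shows the gripper's right end plate in the top view (bottom near px (168,212)) and its left end plate in the side view (px 111–125, 174–192). The fingers are hidden. I compare these with the reported pose.

```bash
python3 -c "
from h import *
t=r.camera('top');s=r.camera('side')
for dz in(0,.02,.04):
  for x in(-.037,.037):
    for z in(.0685,.11):
      print(dz,x,z,proj(t,[[.523+x,.203-.095,z+dz]]).round(0)[0],proj(s,[[.523+x,.203+.095,z+dz]]).round(0)[0])
# dark mask
for n,c,(u0,u1,v0,v1) in(('t',t,(130,180,150,225)),('s',s,(105,135,165,205))):
    g=c['image'][v0:v1,u0:u1].max(2)<62
    print(n);print('\n'.join(str(v0+i).rjust(4)+''.join('#' if q else '.' for q in row) for i,row in enumerate(g) if i%2==0))
"
```

```text
0 -0.037 0.0685 [173. 222.] [114. 211.]
0 -0.037 0.11 [170. 213.] [112. 199.]
0 0.037 0.0685 [175. 198.] [121. 197.]
0 0.037 0.11 [172. 188.] [118. 185.]
0.02 -0.037 0.0685 [171. 218.] [113. 205.]
0.02 -0.037 0.11 [168. 208.] [111. 193.]
0.02 0.037 0.0685 [174. 193.] [119. 191.]
0.02 0.037 0.11 [170. 183.] [117. 179.]
0.04 -0.037 0.0685 [170. 213.] [112. 199.]
0.04 -0.037 0.11 [166. 203.] [109. 187.]
0.04 0.037 0.0685 [172. 188.] [118. 185.]
0.04 0.037 0.11 [169. 178.] [116. 173.]
t
 150..................................................
 152..................................................
 154..................................................
 156..................................................
 158..................................................
 160..................................................
 162....................................#.............
 164.......#########..................................
 166......##########..................................
 168.....############.................................
 170....############........................#.........
 172..#
[... 1479 characters left out ...]

 165..........................####
 167.............................#
 169..............................
 171..............................
 173..............................
 175..............................
 177....................##########
 179...................#..........
 181..............................
 183..............................
 185................##############
 187......###########.............
 189......##########..............
 191.........###..................
 193.........##.................#.
 195..........#.#.................
 197..............................
 199..............................
 201..............................
 203..............................
```

{"api": "move_arm", "payload": {
  "targets": [
    [[0,0,0.2],[0,0,0],0],
    [[0,0,0.2],[0,0,0],0],
    [[0,0,0],[0,0,0],0]
  ]
}}

```text
time: 8.75
ee_pos: [0.5232, 0.203, -0.0058]
eef_rot: [0.026, 1.0, -0.0, -0.0]
ft_force: [0.2, -0.4, -0.7]
width: 0.0005
grip_force: 0.0
```

The reported TCP is already below the worktop without contact, so the pose reading or tool offset is biased. I go on probing for the real height.

{"api": "move_arm", "payload": {
  "targets": [
    [[0,0,0.2],[0,0,0],0],
    [[0,0,0.2],[0,0,0],0],
    [[0,0,0.2],[0,0,0],0],
    [[0,0,0],[0,0,0],0]
  ]
}}

```text
time: 9.25
ee_pos: [0.5232, 0.2029, -0.0118]
eef_rot: [0.026, 1.0, -0.0, -0.0]
ft_force: [0.4, -0.2, 0.3]
width: 0.0003
grip_force: 0.0
```

{"api": "move_arm", "payload": {
  "targets": [
    [[0,0,0.2],[0,0,0],0],
    [[0,0,0.2],[0,0,0],0],
    [[0,0,0.2],[0,0,0],0],
    [[0,0,0.2],[0,0,0],0],
    [[0,0,0],[0,0,0],0]
  ]
}}

```text
time: 9.88
ee_pos: [0.5233, 0.203, -0.0197]
eef_rot: [0.026, 1.0, -0.0, -0.0]
ft_force: [0.3, 0.4, -0.0]
width: 0.0004
grip_force: 0.0
```

{"api": "move_arm", "payload": {
  "targets": [
    [[0,0,0.2],[0,0,0],0],
    [[0,0,0.2],[0,0,0],0],
    [[0,0,0.2],[0,0,0],0],
    [[0,0,0],[0,0,0],0]
  ]
}}

```text
time: 10.38
ee_pos: [0.5232, 0.203, -0.0258]
eef_rot: [0.026, 1.0, -0.0, -0.0]
ft_force: [-0.7, 0.4, -0.2]
width: 0.0008
grip_force: 0.0
```

{"api": "move_arm", "payload": {
  "targets": [
    [[0,0,0.2],[0,0,0],0],
    [[0,0,0.2],[0,0,0],0],
    [[0,0,0],[0,0,0],0]
  ]
}}

```text
time: 10.75
ee_pos: [0.5232, 0.203, -0.0298]
eef_rot: [0.026, 1.0, -0.0, -0.0]
ft_force: [0.5, 0.5, -0.0]
width: 0.0005
grip_force: 0.0
```

{"api": "move_arm", "payload": {
  "targets": [
    [[0,0,0.2],[0,0,0],0],
    [[0,0,0.2],[0,0,0],0],
    [[0,0,0],[0,0,0],0]
  ]
}}

```text
time: 11.12
ee_pos: [0.5232, 0.2029, -0.0338]
eef_rot: [0.026, 1.0, -0.0, -0.0]
ft_force: [0.4, 0.1, -0.3]
width: 0.0003
grip_force: 0.0
```

{"api": "move_arm", "payload": {
  "targets": [
    [[0,0,0.2],[0,0,0],0],
    [[0,0,0.2],[0,0,0],0],
    [[0,0,0],[0,0,0],0]
  ]
}}

```text
time: 11.5
ee_pos: [0.5234, 0.2031, -0.0366]
eef_rot: [0.026, 1.0, 0.0, -0.0]
ft_force: [-4.6, -2.3, 12.4]
width: 0.0002
grip_force: 6.2
```

```bash
python3 -c "
from h import *
t=r.camera('top');s=r.camera('side');st=r.read_state();print(st['time'],st['ft_force'],st['ee_pos'],st['torque'])
for n,c,(u0,u1,v0,v1) in(('t',t,(130,190,160,240)),('s',s,(95,135,165,225))):
    g=c['image'][v0:v1,u0:u1].max(2)<62
    print(n);print('\n'.join(str(v0+i).rjust(4)+''.join('#' if q else '.' for q in row) for i,row in enumerate(g) if i%3==0))
"
```

```text
11.6 [-5.96284511 -1.75347365 13.04187754] [ 0.52347946  0.20309326 -0.03663012] [-0.41817084  1.15038055  0.04225216]
t
 160............................................................
 163....................................................#.......
 166............................................................
 169............................................................
 172......................................##..............##....
 175...........#############...##....######................#....
 178..........################.#########........................
 181........############..#########.............................
 184..#..###############........................................
 187...##################.......................................
 190.....###################........##########.#................
 193......######################################................
 196.......##################################.##................
 199.........###################################................
 202..........##############################.##.................
 205
[... 977 characters left out ...]
.........................
 180........................................
 183........................................
 186........................................
 189........................................
 192........................................
 195..............................#.........
 198........................................
 201........................................
 204........................................
 207........................................
 210........................................
 213........................................
 216........................................
 219........................................
 222........................................
```

Contact came at a reported z of −0.036, so the true tip height is the reported z plus about 0.036, while x and y agree with the images. Earlier the fingers had simply closed above the knob. I now grasp the knob at the corrected height.

{"api": "move_arm", "payload": {
  "targets": [
    [[0,0,-1.4],[0,0,0],60],
    [[0,0,-1.3],[0,0,0],60],
    [[0,0,0],[0,0,0],60],
    [[0,0,0],[0,0,0],60],
    [[0,0,0],[0,0,0],60],
    [[0,0,0],[0,0,0],60],
    [[-1.2,0,0],[0,0,0],60],
    [[-1.2,0,0],[0,0,0],60],
    [[-1.3,0,0],[0,0,0],60],
    [[0,0,0],[0,0,0],0],
    [[0,0,0],[0,0,0],0],
    [[0,0,0],[0,0,0],0],
    [[0,0,0],[0,0,0],0],
    [[0,0,0],[0,0,0],0]
  ]
}}

```text
time: 13.35
ee_pos: [0.5596, 0.2049, -0.0106]
eef_rot: [0.025, 1.0, 0.002, 0.0]
ft_force: [1.5, 10.0, -6.6]
width: 0.0272
grip_force: 20.0
```

The knob is gripped at 27 mm. Now I pull the tray out along tool +x.

{"api": "move_arm", "payload": {
  "targets": [
    [[0.6,0.1,0],[0,0,0],0],
    [[1.2,0.1,0],[0,0,0],0],
    [[1.4,0,0],[0,0,0],0],
    [[1.4,0,0],[0,0,0],0],
    [[1.4,0,0],[0,0,0],0],
    [[1.4,0,0],[0,0,0],0],
    [[1.4,0,0],[0,0,0],0],
    [[1.4,0,0],[0,0,0],0],
    [[1.4,0,0],[0,0,0],0],
    [[1.4,0,0],[0,0,0],0],
    [[1.4,0,0],[0,0,0],0],
    [[1.4,0,0],[0,0,0],0],
    [[0.7,0,0],[0,0,0],0],
    [[0.3,0,0],[0,0,0],0],
    [[0,0,0],[0,0,0],0]
  ]
}}

```text
time: 15.22
ee_pos: [0.3915, 0.2129, -0.0107]
eef_rot: [0.026, 1.0, 0.001, -0.0]
ft_force: [-1.8, 6.0, -5.6]
width: 0.0266
grip_force: 20.0
```

The tray is out by about 0.168 m. Next I write a small row generator (true height = reported + 0.0365) and work out the way to bowl b.

```bash
cat >> h.py <<'E'
DZ=.0365   # true tip height = reported z + DZ
def rows(wps,p0=None,a0=None):
    """wps: (x,y,ztrue,az,n). prints [shift cm],wz rows, tool down; rounding carried over"""
    s=r.read_state(); M=Ro.from_quat(s["eef_rot"]).as_matrix()
    p=np.array(s["ee_pos"])+[0,0,DZ] if p0 is None else np.array(p0,float); a=np.arctan2(M[1,1],M[0,1]) if a0 is None else a0
    print("from",p.round(4),"az",round(a,3))
    for x,y,z,az,n in wps:
        q0,b0=p.copy(),a; dw=(az-b0+np.pi/2)%np.pi-np.pi/2
        for i in range(1,n+1):
            t=i/n; t=t*t*(3-2*t) if n>4 else t
            d=q0+t*(np.array([x,y,z])-q0)-p
            ty=np.array([np.cos(a),np.sin(a),0]); tx=np.array([-np.sin(a),np.cos(a),0])
            v=np.round(np.array([d@tx,d@ty,-d[2]])*100,1); w=round(-(b0+t*dw-a),2)
            print([v.tolist(),w]); p=p+(v[0]*tx+v[1]*ty)/100-[0,0,v[2]/100]; a=a-w
        print("--",p.round(4),round(a,3))
E
python3 -c "
from h import *
rows([(.392,.213,.2,1.52,5),(.45,-.03,.2,.95,10),(.3725,-.2778,.14,.349,12)])"
```

```text
from [0.3915 0.2129 0.0258] az 1.519
[[-0.0, 0.0, -1.8], np.float64(-0.0)]
[[-0.0, 0.0, -4.3], np.float64(-0.0)]
[[-0.0, 0.0, -5.2], np.float64(-0.0)]
[[-0.0, 0.0, -4.3], np.float64(-0.0)]
[[-0.1, 0.0, -1.8], np.float64(-0.0)]
-- [0.3925 0.2128 0.1998] 1.519
[[-0.2, -0.7, -0.0], np.float64(0.02)]
[[-0.6, -1.8, -0.0], np.float64(0.04)]
[[-0.9, -2.6, -0.0], np.float64(0.06)]
[[-1.3, -3.1, -0.0], np.float64(0.08)]
[[-1.8, -3.3, -0.0], np.float64(0.08)]
[[-1.9, -3.1, -0.0], np.float64(0.09)]
[[-2.1, -2.7, -0.0], np.float64(0.08)]
[[-1.9, -2.1, -0.0], np.float64(0.06)]
[[-1.3, -1.3, -0.0], np.float64(0.04)]
[[-0.5, -0.5, -0.0], np.float64(0.02)]
-- [ 0.4495 -0.0299  0.1998] 0.949
[[-0.2, -0.5, 0.1], np.float64(0.01)]
[[-0.4, -1.3, 0.3], np.float64(0.03)]
[[-0.8, -2.0, 0.5], np.float64(0.05)]
[[-1.0, -2.5, 0.6], np.float64(0.07)]
[[-1.4, -2.7, 0.7], np.float64(0.07)]
[[-1.7, -2.7, 0.8], np.float64(0.07)]
[[-1.9, -2.6, 0.7], np.float64(0.07)]
[[-1.9, -2.4, 0.7], np.float64(0.07)]
[[-1.9, -1.9, 0.6], np.float64(0.07)]
[[-1.5, -1.4, 0.5], np.float64(0.05)]
[[-1.1, -0.9, 0.4], np.float64(0.03)]
[[-0.4, -0.3, 0.1], np.float64(0.01)]
-- [ 0.3728 -0.2774  0.1398] 0.349
```

{"api": "move_arm", "payload": {
  "targets": [
    [[0,0,0],[0,0,0],55],
    [[0,0,0],[0,0,0],55],
    [[0,0,0],[0,0,0],55],
    [[0,0,-1.8],[0,0,0],55],
    [[0,0,-4.3],[0,0,0],55],
    [[0,0,-5.2],[0,0,0],55],
    [[0,0,-4.3],[0,0,0],55],
    [[0,0,-1.8],[0,0,0],55],
    [[-0.2,-0.7,0],[0,0,0.02],55],
    [[-0.6,-1.8,0],[0,0,0.04],55],
    [[-0.9,-2.6,0],[0,0,0.06],55],
    [[-1.3,-3.1,0],[0,0,0.08],55],
    [[-1.8,-3.3,0],[0,0,0.08],55],
    [[-1.9,-3.1,0],[0,0,0.09],55],
    [[-2.1,-2.7,0],[0,0,0.08],55],
    [[-1.9,-2.1,0],[0,0,0.06],55],
    [[-1.3,-1.3,0],[0,0,0.04],55],
    [[-0.5,-0.5,0],[0,0,0.02],55]
  ]
}}

```text
time: 17.48
ee_pos: [0.4495, -0.0319, 0.1633]
eef_rot: [0.308, 0.952, -0.0, -0.0]
ft_force: [0.4, -0.6, -0.8]
width: 0.0476
grip_force: 0.0
```

{"api": "move_arm", "payload": {
  "targets": [
    [[-0.2,-0.5,0.1],[0,0,0.01],55],
    [[-0.4,-1.3,0.3],[0,0,0.03],55],
    [[-0.8,-2.0,0.5],[0,0,0.05],55],
    [[-1.0,-2.5,0.6],[0,0,0.07],55],
    [[-1.4,-2.7,0.7],[0,0,0.07],55],
    [[-1.7,-2.7,0.8],[0,0,0.07],55],
    [[-1.9,-2.6,0.7],[0,0,0.07],55],
    [[-1.9,-2.4,0.7],[0,0,0.07],55],
    [[-1.9,-1.9,0.6],[0,0,0.07],55],
    [[-1.5,-1.4,0.5],[0,0,0.05],55],
    [[-1.1,-0.9,0.4],[0,0,0.03],55],
    [[-0.4,-0.3,0.1],[0,0,0.01],55],
    [[0,0,0],[0,0,0],55]
  ]
}}

```text
time: 19.1
ee_pos: [0.3725, -0.278, 0.1034]
eef_rot: [0.574, 0.819, -0.0, -0.0]
ft_force: [0.2, -0.4, 0.1]
width: 0.0478
grip_force: 0.0
```

```bash
python3 -c "
from h import *
st=r.read_state();print(st['joint_positions'].round(3),st['width'])
t=r.camera('top');s=r.camera('side')
for cs in([t],[s]): print('a',fitrim(cs,.5327,.1946,.07))
for cs in([t],[s]): print('c',fitrim(cs,.448,-.450,.062,.006))
for cs in([s],): print('b',fitrim(cs,.427,-.258,.062,.006))
rows([(.3725,-.2778,.0475,.349,6)])
cv2.imwrite('pics/x_t.png',t['image']);cv2.imwrite('pics/x_s.png',s['image'])"
```

```text
[-0.187  0.025  0.751  2.006 -0.019  1.117  0.921] 0.04782463158385173
a (array([0.54336797, 0.17651016]), np.float64(-4.342782020568848))
a (array([0.53385962, 0.20019396]), np.float64(-136.03363037109375))
c (array([ 0.44841186, -0.45160499]), np.float64(-100.25221252441406))
c (array([ 0.44701296, -0.44880896]), np.float64(-190.02499389648438))
b (array([ 0.42678895, -0.25700425]), np.float64(-173.11524963378906))
from [ 0.3728 -0.2776  0.14  ] az 0.349
[[-0.0, -0.0, 0.7], np.float64(0.0)]
[[-0.0, -0.0, 1.7], np.float64(0.0)]
[[-0.0, -0.0, 2.2], np.float64(0.0)]
[[-0.0, -0.0, 2.3], np.float64(0.0)]
[[-0.0, -0.0, 1.7], np.float64(0.0)]
[[-0.0, -0.0, 0.6], np.float64(0.0)]
-- [ 0.3728 -0.2776  0.048 ] 0.349
```

{"api": "move_arm", "payload": {
  "targets": [
    [[0,0,0.7],[0,0,0],55],
    [[0,0,1.7],[0,0,0],55],
    [[0,0,2.2],[0,0,0],55],
    [[0,0,2.3],[0,0,0],55],
    [[0,0,1.7],[0,0,0],55],
    [[0,0,0.6],[0,0,0],55],
    [[0,0,0],[0,0,0],0],
    [[0,0,0],[0,0,0],0],
    [[0,0,0],[0,0,0],0],
    [[0,0,0],[0,0,0],0],
    [[0,0,0],[0,0,0],0],
    [[0,0,0],[0,0,0],0],
    [[0,0,0],[0,0,0],0]
  ],
  "grip_force": 45
}}

```text
time: 20.82
ee_pos: [0.3726, -0.2782, 0.0115]
eef_rot: [0.574, 0.819, 0.0, 0.0]
ft_force: [0.9, 0.9, 1.8]
width: 0.0073
grip_force: 45.0
```

Bowl b is gripped (7.3 mm). I lift it and carry it over by an inner route to a point in front of the tray.

```bash
python3 -c "
from h import *
rows([(.3725,-.2778,.24,.349,7),(.44,-.06,.24,.7,11),(.45,.15,.2,1.05,11)])" | sed 's/np.float64//'
```

```text
from [ 0.3726 -0.2782  0.048 ] az 0.348
[[0.0, 0.0, -1.1], (-0.0)]
[[0.0, 0.0, -2.7], (-0.0)]
[[0.0, 0.0, -3.8], (-0.0)]
[[0.0, 0.0, -4.0], (-0.0)]
[[0.0, 0.0, -3.8], (-0.0)]
[[0.0, 0.0, -2.7], (-0.0)]
[[0.0, 0.0, -1.1], (-0.0)]
-- [ 0.3726 -0.2782  0.24  ] 0.348
[[0.4, 0.3, 0.0], (-0.01)]
[[1.2, 0.9, 0.0], (-0.02)]
[[1.7, 1.4, 0.0], (-0.03)]
[[2.0, 1.7, 0.0], (-0.05)]
[[2.2, 2.1, 0.0], (-0.04)]
[[2.2, 2.2, 0.0], (-0.05)]
[[2.0, 2.3, 0.0], (-0.05)]
[[1.6, 2.1, 0.0], (-0.04)]
[[1.3, 1.7, 0.0], (-0.03)]
[[0.9, 1.2, 0.0], (-0.02)]
[[0.2, 0.5, 0.0], (-0.01)]
-- [ 0.4404 -0.0602  0.24  ] 0.698
[[0.4, 0.3, 0.1], (-0.01)]
[[0.9, 1.0, 0.2], (-0.02)]
[[1.5, 1.4, 0.4], (-0.03)]
[[1.7, 1.7, 0.5], (-0.05)]
[[1.8, 2.1, 0.5], (-0.04)]
[[1.8, 2.3, 0.6], (-0.05)]
[[1.6, 2.2, 0.5], (-0.05)]
[[1.4, 2.1, 0.5], (-0.04)]
[[1.0, 1.7, 0.4], (-0.03)]
[[0.7, 1.2, 0.2], (-0.02)]
[[0.2, 0.4, 0.1], (-0.01)]
-- [0.45   0.1499 0.2   ] 1.048
```

{"api": "move_arm", "payload": {
  "targets": [
    [[0,0,-1.1],[0,0,0],0],
    [[0,0,-2.7],[0,0,0],0],
    [[0,0,-3.8],[0,0,0],0],
    [[0,0,-4.0],[0,0,0],0],
    [[0,0,-3.8],[0,0,0],0],
    [[0,0,-2.7],[0,0,0],0],
    [[0,0,-1.1],[0,0,0],0],
    [[0.4,0.3,0],[0,0,-0.01],0],
    [[1.2,0.9,0],[0,0,-0.02],0],
    [[1.7,1.4,0],[0,0,-0.03],0],
    [[2.0,1.7,0],[0,0,-0.05],0],
    [[2.2,2.1,0],[0,0,-0.04],0],
    [[2.2,2.2,0],[0,0,-0.05],0],
    [[2.0,2.3,0],[0,0,-0.05],0],
    [[1.6,2.1,0],[0,0,-0.04],0],
    [[1.3,1.7,0],[0,0,-0.03],0],
    [[0.9,1.2,0],[0,0,-0.02],0],
    [[0.2,0.5,0],[0,0,-0.01],0]
  ]
}}

```text
time: 23.08
ee_pos: [0.4405, -0.0597, 0.2033]
eef_rot: [0.422, 0.907, -0.0, -0.0]
ft_force: [0.3, -0.5, -2.8]
width: 0.0071
grip_force: 45.0
```

{"api": "move_arm", "payload": {
  "targets": [
    [[0.4,0.3,0.1],[0,0,-0.01],0],
    [[0.9,1.0,0.2],[0,0,-0.02],0],
    [[1.5,1.4,0.4],[0,0,-0.03],0],
    [[1.7,1.7,0.5],[0,0,-0.05],0],
    [[1.8,2.1,0.5],[0,0,-0.04],0],
    [[1.8,2.3,0.6],[0,0,-0.05],0],
    [[1.6,2.2,0.5],[0,0,-0.05],0],
    [[1.4,2.1,0.5],[0,0,-0.04],0],
    [[1.0,1.7,0.4],[0,0,-0.03],0],
    [[0.7,1.2,0.2],[0,0,-0.02],0],
    [[0.2,0.4,0.1],[0,0,-0.01],0],
    [[0,0,0],[0,0,0],0]
  ]
}}

```text
time: 24.58
ee_pos: [0.45, 0.1495, 0.1635]
eef_rot: [0.259, 0.966, -0.0, 0.0]
ft_force: [1.0, -0.5, -2.5]
width: 0.0071
grip_force: 45.0
```

```bash
python3 -c "
from h import *
st=r.read_state();p=st['ee_pos'];a=1.048;print(p,st['width'],st['joint_positions'].round(3),st['ft_force'])
e=p[:2]+.058*np.array([np.cos(a),np.sin(a)]);z=p[2]+DZ+.0145
t=r.camera('top');s=r.camera('side');print('expected',e,z)
for n,cs in(('t',[t]),('s',[s]),('ts',[t,s])):
    print(n,'held',fitrim(cs,*e,z,.012),'a',fitrim(cs,.534,.198,.07,.012))
cv2.imwrite('pics/y_t.png',t['image']);cv2.imwrite('pics/y_s.png',s['image'])
def crop(c):
    im=c['image'].copy()
    for P,col in((circ(*e,z,.062),(0,0,255)),(circ(.534,.198,.07,.062),(0,255,0))):
        cv2.polylines(im,[proj(c,P).round().astype(int).reshape(-1,1,2)],True,col,1)
    return cv2.resize(im[60:280,60:260],None,fx=2,fy=2,interpolation=2)
cv2.imwrite('pics/y.png',np.hstack([crop(t),crop(s)]))"
```

```text
[0.4499699  0.14948182 0.16347795] 0.007090871698443003 [-6.600e-01  4.000e-03  2.450e-01  1.888e+00 -1.000e-03  1.250e+00
  6.320e-01] [ 0.99504933 -0.47867808 -2.45449141]
expected [0.47892959 0.19973455] 0.21447794890254712
t held (array([0.47111718, 0.19563489]), np.float64(-27.731544494628906)) a (array([0.52436171, 0.21099098]), np.float64(-30.974700927734375))
s held (array([0.47997808, 0.19788583]), np.float64(-128.18434143066406)) a (array([0.53366855, 0.20140515]), np.float64(-81.8637924194336))
ts held (array([0.47998051, 0.1980081 ]), np.float64(-155.40440368652344)) a (array([0.53367572, 0.20173793]), np.float64(-110.20498657226562))
```

```bash
python3 -c "
from h import *
t=r.camera('top');s=r.camera('side');S=4
pan=[]
for f,c in(('x_t',t),('x_s',s),('y_t',t),('y_s',s)):
    im=cv2.imread(f'pics/{f}.png');m=proj(c,[[.52,.197,.09]])[0].astype(int)
    if f[0]=='y': m=m-[0,8]
    o=m-[50,37];b=cv2.resize(im[o[1]:o[1]+75,o[0]:o[0]+100],None,fx=S,fy=S,interpolation=2)
    L=[(circ(.5337,.2005,.07,.062),(0,255,0)),(circ(.5327,.190,.07,.062),(0,0,255))]
    if f[0]=='y': L.append((circ(.48,.1985,.2145,.062),(255,0,255)))
    for P,col in L:
        q=((proj(c,P)-o+.5)*S-.5).round().astype(int);cv2.polylines(b,[q.reshape(-1,1,2)],True,col,1)
    pan.append(b);print(f,o)
cv2.imwrite('pics/m.png',np.vstack([np.hstack(pan[:2]),np.hstack(pan[2:])]))"
```

```text
x_t [ 85 170]
x_s [100 160]
y_t [ 85 162]
y_s [100 152]
```

View pics/m.png

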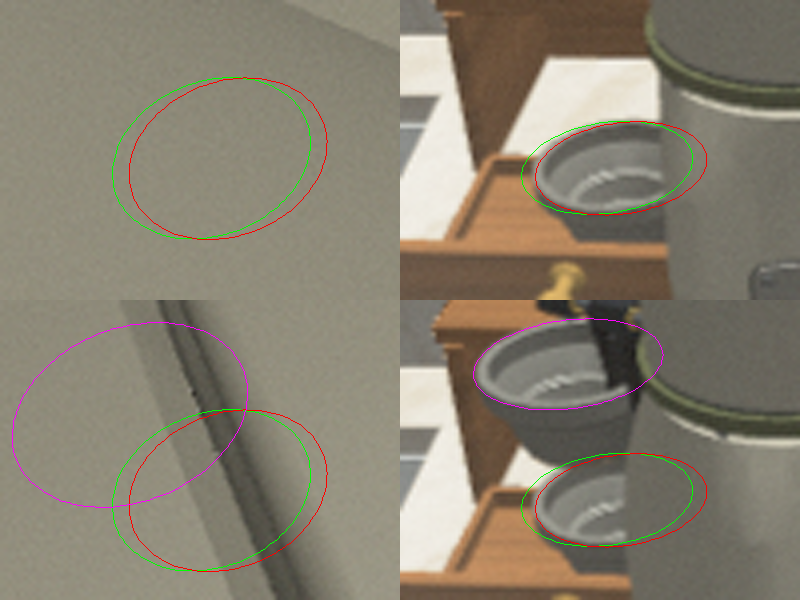

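The side-camera panels (right) show the left arc of bowl a's rim, from about (540,160) to (660,122). The red circle (y = .190) nearly fits and the green does not. The held bowl (magenta) agrees. I refit using the visible arcs only.

```bash
cat >> h.py <<'E'
def fitarc(c,im,x,y,z,umax,span=.01,Rs=((.062,1),(.054,.7))):
    g=gmag(dict(image=im))
    def cost(p):
        s=0
        for R,w in Rs:
            q=proj(c,circ(p[0],p[1],z,R,240)); q=q[q[:,0]<umax]
            s-=w*np.minimum(map_coordinates(g,[q[:,1],q[:,0]],order=1),150).mean()
        return s
    L=np.arange(-span,span+1e-9,.001)
    p=min(((x+a,y+b) for a in L for b in L),key=cost)
    m=minimize(cost,p,method="Nelder-Mead",options=dict(initial_simplex=[p,(p[0]+.0005,p[1]),(p[0],p[1]+.0005)]))
    return m.x.round(4),round(m.fun,1)
E
python3 -c "
from h import *
s=r.camera('side')
x=cv2.imread('pics/x_s.png');y=cv2.imread('pics/y_s.png')
for Rs in(((.062,1),),((.054,1),),((.062,1),(.054,.7))):
    print('a x',fitarc(s,x,.533,.188,.07,163,.008,Rs),'a y',fitarc(s,y,.533,.188,.07,154,.008,Rs),'held',fitarc(s,y,.48,.1985,.2145,146,.008,Rs))
t=r.camera('top');im=cv2.imread('pics/top0.png')
# bowl a at home from top view: visible front arc only (below shelf edge v>162)
g=gmag(dict(image=im))
best=[]
for X in np.arange(.68,.72,.001):
  for Y in np.arange(.165,.2,.001):
    q=proj(t,circ(X,Y,.07,.062,240));q=q[q[:,1]>163]
    if len(q)>40: best.append((np.minimum(map_coordinates(g,[q[:,1],q[:,0]],order=1),150).mean(),X.round(4),Y.round(4),len(q)))
print(sorted(best)[-4:])
"
```

```text
a x (array([0.5374, 0.1934]), np.float64(-132.7)) a y (array([0.5375, 0.1931]), np.float64(-105.1)) held (array([0.4825, 0.198 ]), np.float64(-124.4))
a x (array([0.5308, 0.1942]), np.float64(-119.6)) a y (array([0.5289, 0.1945]), np.float64(-97.8)) held (array([0.4761, 0.2052]), np.float64(-118.4))
a x (array([0.5377, 0.1933]), np.float64(-201.1)) a y (array([0.5322, 0.1951]), np.float64(-152.1)) held (array([0.4793, 0.1967]), np.float64(-180.4))
[(np.float32(119.43244), np.float64(0.708), np.float64(0.18), 93), (np.float32(119.58221), np.float64(0.708), np.float64(0.181), 93), (np.float32(120.81005), np.float64(0.707), np.float64(0.181), 94), (np.float32(121.68384), np.float64(0.707), np.float64(0.18), 93)]
```

```bash
python3 -c "
from h import *
s=r.camera('side')
R=np.arange(.048,.0741,.002);print('R mm     ',(R*1000).astype(int))
for f,x,y,z,um in(('x_s',.535,.190,.07,163),('y_s',.479,.1985,.2145,146),('side0',.4268,-.257,.062,999)):
    g=cv2.cvtColor(cv2.imread(f'pics/{f}.png'),6).astype(float);print(f)
    for th in range(0,360,20):
        P=np.c_[x+R*np.cos(np.radians(th)),y+R*np.sin(np.radians(th)),0*R+z];q=proj(s,P)
        if q[:,0].max()<um: print(str(th).rjust(4),map_coordinates(g,[q[:,1],q[:,0]],order=1).astype(int))
"
```

```text
R mm      [48 50 52 54 56 58 60 62 64 66 68 70 72 74]
x_s
   0 [ 83  82  81  85 107 128 149 169 189 205 214 224 229 230]
  20 [ 88  88  92 104 117 131 146 162 178 194 209 221 223 226]
  40 [ 93  92  92  92 100 117 132 147 165 185 203 217 221 221]
  60 [ 95  95  96  98 108 123 138 152 165 182 202 216 224 229]
  80 [101  99  97  98 103 121 140 156 162 166 169 172 176 179]
 100 [127 118 105 105 115 137 149 147 132 111 103 101 102 105]
 120 [133 134 135 142 149 153 148 135 115 122 135 148 147 147]
 140 [144 139 136 142 147 146 139 121 102  91  89  95 110 125]
 160 [122 125 130 140 148 136 120 104  96  88  86  88  88  86]
 180 [133 142 154 156 144 134 114  94  84  85  87  86  86  85]
 200 [130 142 150 144 136 122 105  89  87  87  87  87  86  86]
y_s
  20 [ 84  84  97 111 125 133 138 143 140 136 133 122 106  90]
  40 [ 88  94 104 117 128 135 139 135 131 130 130 131 131 134]
  60 [ 91  93 103 121 136 138 130 112  96  85  78  75  74  74]
  80 [ 92  93 110 129 148 148 130 106  86  83  84  85  83  80]
 100 [ 91  98 114 141 151 140 117  90  85  81  78  76  78  77]
 120 [131 129 137 149 152 135 
[... 661 characters left out ...]
68  70]
 140 [120 120 126 135 147 151 146 130 111  97  93  97 106 119]
 160 [161 162 161 160 158 152 144 128 110 102  94  93  96  96]
 180 [162 161 160 159 159 153 146 127 104  95  96  97  97  96]
 200 [106 111 118 130 147 151 143 124 104 100 101 100 100 100]
 220 [143 134 131 143 154 156 143 120 108 106 115 150 203 231]
 240 [121 122 130 146 160 159 145 139 208 232 236 236 237 237]
 260 [105 102 106 141 158 168 186 217 235 237 237 237 238 238]
 280 [ 98 102 113 140 156 166 207 230 238 238 237 237 239 238]
 300 [ 98 103 118 138 155 173 195 218 230 234 235 235 234 234]
 320 [100 104 112 132 151 175 199 215 224 229 230 230 230 229]
 340 [ 97 110 125 138 151 164 181 200 218 221 224 226 227 227]
```

The profile analysis puts bowl a at about (.5376,.193) in the side camera's frame, and the held bowl near its expected place. I move above bowl a and re-measure there.

```bash
python3 -c "
from h import *
rows([(.507,.1438,.2,1.048,5),(.507,.1438,.1255,1.048,5)])" | sed 's/np.float64//'
```

```text
from [0.4499 0.1495 0.2001] az 1.047
[[-0.5, 0.2, 0.0], (-0.0)]
[[-1.3, 0.6, 0.0], (-0.0)]
[[-1.6, 0.7, 0.0], (-0.0)]
[[-1.3, 0.6, 0.0], (-0.0)]
[[-0.5, 0.3, 0.0], (-0.0)]
-- [0.5069 0.1443 0.2001] 1.047
[[-0.0, -0.0, 0.8], (-0.0)]
[[-0.0, -0.0, 1.8], (-0.0)]
[[-0.0, -0.0, 2.2], (-0.0)]
[[-0.0, -0.0, 1.9], (-0.0)]
[[-0.0, -0.0, 0.8], (-0.0)]
-- [0.5069 0.1443 0.1251] 1.047
```

{"api": "move_arm", "payload": {
  "targets": [
    [[-0.5,0.2,0],[0,0,0],0],
    [[-1.3,0.6,0],[0,0,0],0],
    [[-1.6,0.7,0],[0,0,0],0],
    [[-1.3,0.6,0],[0,0,0],0],
    [[-0.5,0.3,0],[0,0,0],0],
    [[0,0,0.8],[0,0,0],0],
    [[0,0,1.8],[0,0,0],0],
    [[0,0,2.2],[0,0,0],0],
    [[0,0,1.9],[0,0,0],0],
    [[0,0,0.8],[0,0,0],0],
    [[0,0,0],[0,0,0],0]
  ]
}}

```text
time: 26.3
ee_pos: [0.5063, 0.1446, 0.0878]
eef_rot: [0.258, 0.966, -0.0, -0.0]
ft_force: [0.4, -0.5, -2.3]
width: 0.0075
grip_force: 45.0
```

```bash
cat >> h.py <<'E'
def prof(im,x,y,z,ths,um=999):
    """outer/inner edge radii (mm) seen at each angle, side camera"""
    s=r.camera('side'); R=np.arange(.046,.0781,.002); print(' R  ',(R*1000).astype(int))
    g=cv2.cvtColor(im,6).astype(float)
    for th in ths:
        P=np.c_[x+R*np.cos(np.radians(th)),y+R*np.sin(np.radians(th)),0*R+z];q=proj(s,P)
        if q[:,0].max()<um: print(str(th).rjust(4),map_coordinates(g,[q[:,1],q[:,0]],order=1).astype(int))
E
python3 -c "
from h import *
st=r.read_state();p=st['ee_pos'];a=1.047;print(p,st['width'],st['ft_force'])
e=p[:2]+.058*np.array([np.cos(a),np.sin(a)]);z=p[2]+DZ+.0145
s=r.camera('side');im=s['image'];cv2.imwrite('pics/z_s.png',im);print('exp',e,z)
um=0;
# arm edge column along rim row: print row intensities
q=proj(s,[[e[0],e[1]+.062,z],[e[0]-.062,e[1],z],[e[0]+.062,e[1],z],[.5376,.193+.062,.07],[.5376-.062,.193,.07]]);print(q.round(1).tolist())
print(cv2.cvtColor(im,6)[int(q[1,1])-8,120:190])
prof(im,*e,z,range(0,360,20),165)
print(fitarc(s,im,*e,z,155,.008,((.062,1),)),fitarc(s,im,*e,z,155,.008))
print('a');prof(im,.5376,.193,.07,range(80,260,20),165)"
```

```text
[0.5062655  0.14456676 0.08778096] 0.007498213511206992 [ 0.44257359 -0.51515655 -2.27348011]
exp [0.53527542 0.1947905 ] 0.13878096002621118
[[128.9, 180.9], [146.4, 192.3], [154.3, 170.0], [133.3, 200.4], [150.4, 212.3]]
[ 84  84  82  82  81  87  84  78  79 100 136 155 131  96 117 134 132 132
 131 130 130 127 128 124 135 133 132 169 183 149 111 104 101 102 102 103
 101 104 100 103 103 105 106 109 107 112 116 124 127 125 129 132 140 146
 147 146 148 148 147 152 153 152 152 151 146 143 142 142 142 139]
 R   [46 48 50 52 54 56 58 60 62 64 66 68 70 72 74 76 78]
   0 [102 102 103 114 129 146 146 141 133 114  96  78  72  66  61  62  63]
  20 [ 84  88  96 106 115 119 123 124 109  92  76  67  60  52  49  49  49]
  40 [ 89  89  90 104 120 135 143 132 117 101  88  81  78  75  74  74  73]
  60 [ 92  93 100 113 131 141 140 128 112  97  84  81  78  80  81  81  80]
  80 [ 93  95 100 119 138 154 144 124  96  84  79  83  84  85  84  84  86]
 100 [ 99  93 101 130 148 149 136 110  90  81  82  83  84  85  84  83  83]
 120 [133 131 135 142 148 140 121  98  87  84  83  81  79  79  80  82  85]
 140 [130
[... 417 characters left out ...]
67  65  64  64  65  65]
(array([0.5402, 0.1934]), np.float64(-124.5)) (array([0.5408, 0.1935]), np.float64(-164.2))
a
 R   [46 48 50 52 54 56 58 60 62 64 66 68 70 72 74 76 78]
  80 [ 88  92  94 102 115 134 150 166 179 191 199 204 209 212 207 197 184]
 100 [118 108  97 102 118 139 153 143 122  96  90  88  87  90  91  91  91]
 120 [134 134 134 133 140 148 151 141 128 127 136 146 149 146 144 145 146]
 140 [130 129 128 131 137 146 149 140 119  96  85  87  98 116 132 137 137]
 160 [114 115 120 124 133 141 144 134 116  95  87  86  86  86  85  90 102]
 180 [105 108 112 118 125 130 128 126 115  99  85  86  86  85  84  84  84]
 200 [104 105 105 104 103 103 103 103 102 102 102 102 102 102 103 103 103]
```

Bowl a is confirmed at (.5376,.193), and the held bowl is within about 2 mm of its axis. I lower it gently.

{"api": "move_arm", "payload": {
  "targets": [
    [[0,-0.1,0.6],[0,0,0],0],
    [[0,0,0.9],[0,0,0],0],
    [[0,0,0.8],[0,0,0],0],
    [[0,0,0.5],[0,0,0],0],
    [[0,0,0.4],[0,0,0],0],
    [[0,0,0.2],[0,0,0],0],
    [[0,0,0.1],[0,0,0],0],
    [[0,0,0],[0,0,0],0]
  ]
}}

```text
time: 27.45
ee_pos: [0.5064, 0.1439, 0.0535]
eef_rot: [0.258, 0.966, 0.0, 0.0]
ft_force: [-0.4, -0.7, -3.4]
width: 0.0075
grip_force: 45.0
```

{"api": "move_arm", "payload": {
  "targets": [
    [[0,0,0.2],[0,0,0],0],
    [[0,0,0.1],[0,0,0],0],
    [[0,0,0.1],[0,0,0],0],
    [[0,0,0],[0,0,0],0]
  ]
}}

```text
time: 27.95
ee_pos: [0.5063, 0.1438, 0.0494]
eef_rot: [0.258, 0.966, 0.0, -0.0]
ft_force: [0.4, 0.2, -2.2]
width: 0.0073
grip_force: 45.0
```

{"api": "move_arm", "payload": {
  "targets": [
    [[0,0,0.1],[0,0,0],0],
    [[0,0,0.1],[0,0,0],0],
    [[0,0,0],[0,0,0],0]
  ]
}}

```text
time: 28.32
ee_pos: [0.5066, 0.1439, 0.0476]
eef_rot: [0.258, 0.966, 0.0, 0.0]
ft_force: [-0.6, -0.2, -1.4]
width: 0.0069
grip_force: 45.0
```

{"api": "move_arm", "payload": {
  "targets": [
    [[0,0,0.1],[0,0,0],0],
    [[0,0,0],[0,0,0],0]
  ]
}}

```text
time: 28.58
ee_pos: [0.5074, 0.1438, 0.0475]
eef_rot: [0.259, 0.966, 0.001, 0.001]
ft_force: [-1.5, -1.8, 5.6]
width: 0.0072
grip_force: 45.0
```

It is seated: z stopped exactly at the predicted 0.0475. I release, rise and go to bowl c.

```bash
python3 -c "
from h import *
rows([(.5066,.1438,.2,1.047,6),(.44,-.03,.2,.72,10),(.3903,-.456,.13,.1,16)],a0=1.047)" | sed 's/np.float64//'
```

```text
from [0.5074 0.1438 0.084 ] az 1.047
[[0.0, -0.0, -0.9], -0.0]
[[0.0, -0.0, -2.1], -0.0]
[[0.0, -0.0, -2.8], -0.0]
[[0.1, -0.0, -2.8], -0.0]
[[-0.0, -0.0, -2.1], -0.0]
[[-0.0, -0.0, -0.9], -0.0]
-- [0.5066 0.1443 0.2   ] 1.047
[[-0.1, -0.5, -0.0], 0.01]
[[-0.2, -1.4, -0.0], 0.02]
[[-0.4, -2.1, -0.0], 0.04]
[[-0.6, -2.4, -0.0], 0.05]
[[-0.8, -2.7, -0.0], 0.04]
[[-0.8, -2.6, -0.0], 0.05]
[[-0.9, -2.4, -0.0], 0.05]
[[-0.9, -1.9, -0.0], 0.03]
[[-0.6, -1.3, -0.0], 0.03]
[[-0.2, -0.4, -0.0], 0.01]
-- [ 0.44   -0.0295  0.2   ] 0.717
[[-0.3, -0.4, 0.1], 0.01]
[[-1.0, -1.0, 0.2], 0.02]
[[-1.4, -1.5, 0.3], 0.03]
[[-2.0, -1.9, 0.5], 0.04]
[[-2.4, -2.2, 0.5], 0.04]
[[-2.8, -2.3, 0.6], 0.06]
[[-3.1, -2.3, 0.6], 0.05]
[[-3.4, -2.2, 0.7], 0.06]
[[-3.4, -2.0, 0.7], 0.06]
[[-3.5, -1.7, 0.6], 0.05]
[[-3.3, -1.5, 0.6], 0.05]
[[-3.1, -1.1, 0.5], 0.05]
[[-2.6, -0.9, 0.5], 0.04]
[[-2.0, -0.5, 0.3], 0.03]
[[-1.3, -0.4, 0.2], 0.02]
[[-0.5, -0.1, 0.1], 0.01]
-- [ 0.3901 -0.456   0.13  ] 0.097
```

{"api": "move_arm", "payload": {
  "targets": [
    [[0,0,0],[0,0,0],55],
    [[0,0,0],[0,0,0],55],
    [[0,0,0],[0,0,0],55],
    [[0,0,0],[0,0,0],55],
    [[0,0,0],[0,0,0],55]
  ]
}}

```text
time: 29.2
ee_pos: [0.5063, 0.1438, 0.0464]
eef_rot: [0.258, 0.966, 0.0, -0.0]
ft_force: [-0.4, 0.8, -0.3]
width: 0.0451
grip_force: 0.0
```

{"api": "move_arm", "payload": {
  "targets": [
    [[0,0,-0.9],[0,0,0],55],
    [[0,0,-2.1],[0,0,0],55],
    [[0,0,-2.8],[0,0,0],55],
    [[0,0,-2.8],[0,0,0],55],
    [[0,0,-2.1],[0,0,0],55],
    [[0,0,-0.9],[0,0,0],55],
    [[-0.1,-0.5,0],[0,0,0.01],55],
    [[-0.2,-1.4,0],[0,0,0.02],55],
    [[-0.4,-2.1,0],[0,0,0.04],55],
    [[-0.6,-2.4,0],[0,0,0.05],55],
    [[-0.8,-2.7,0],[0,0,0.04],55],
    [[-0.8,-2.6,0],[0,0,0.05],55],
    [[-0.9,-2.4,0],[0,0,0.05],55],
    [[-0.9,-1.9,0],[0,0,0.03],55],
    [[-0.6,-1.3,0],[0,0,0.03],55],
    [[-0.2,-0.4,0],[0,0,0.01],55]
  ]
}}

```text
time: 31.2
ee_pos: [0.4398, -0.0307, 0.1625]
eef_rot: [0.414, 0.91, 0.0, 0.0]
ft_force: [0.3, -0.4, -0.2]
width: 0.0478
grip_force: 0.0
```

{"api": "move_arm", "payload": {
  "targets": [
    [[-0.3,-0.4,0.1],[0,0,0.01],55],
    [[-1.0,-1.0,0.2],[0,0,0.02],55],
    [[-1.4,-1.5,0.3],[0,0,0.03],55],
    [[-2.0,-1.9,0.5],[0,0,0.04],55],
    [[-2.4,-2.2,0.5],[0,0,0.04],55],
    [[-2.8,-2.3,0.6],[0,0,0.06],55],
    [[-3.1,-2.3,0.6],[0,0,0.05],55],
    [[-3.4,-2.2,0.7],[0,0,0.06],55],
    [[-3.4,-2.0,0.7],[0,0,0.06],55],
    [[-3.5,-1.7,0.6],[0,0,0.05],55],
    [[-3.3,-1.5,0.6],[0,0,0.05],55],
    [[-3.1,-1.1,0.5],[0,0,0.05],55],
    [[-2.6,-0.9,0.5],[0,0,0.04],55],
    [[-2.0,-0.5,0.3],[0,0,0.03],55],
    [[-1.3,-0.4,0.2],[0,0,0.02],55],
    [[-0.5,-0.1,0.1],[0,0,0.01],55],
    [[0,0,0],[0,0,0],55]
  ]
}}

```text
time: 33.33
ee_pos: [0.3903, -0.4567, 0.0923]
eef_rot: [0.672, 0.741, -0.0, -0.0]
ft_force: [1.5, 0.4, 0.1]
width: 0.0478
grip_force: 0.0
```

```bash
python3 -c "
from h import *
st=r.read_state();print(st['time'],st['joint_positions'].round(2))
s=r.camera('side');im=s['image'];cv2.imwrite('pics/w_s.png',im)
print('c',fitrim([s],.447,-.449,.062,.006))
print('stack b');prof(im,.5376,.193,.098,range(0,360,20))
t=r.camera('top');cv2.imwrite('pics/w_t.png',t['image']);print('b top',fitrim([t],.539,.190,.098,.008),fitrim([s],.5376,.193,.098,.008))
rows([(.3903,-.456,.048,.1,6)])" | sed 's/np.float64//'
```

```text
33.325 [ 0.15  0.44  0.82  1.68 -0.34  1.17  1.15]
c (array([ 0.44701275, -0.44893062]), (-179.2930145263672))
stack b
 R   [46 48 50 52 54 56 58 60 62 64 66 68 70 72 74 76 78]
   0 [ 85  84  83  82 100 117 134 150 166 182 195 207 218 220 222 224 226]
  20 [ 87  88  91  98 106 116 131 145 161 181 200 218 223 226 230 232 232]
  40 [ 90  90  91  91  96 114 130 146 166 187 208 223 229 231 231 231 231]
  60 [ 94  95  97 103 113 127 144 163 184 205 220 227 230 230 230 231 230]
  80 [ 95  95  97 104 122 142 155 171 192 215 228 233 232 223 202 155 111]
 100 [118 104 100 107 130 146 160 177 203 222 230 231 231 227 217 181 140]
 120 [134 136 139 146 154 153 143 121 136 153 163 151 137 125 114 103  94]
 140 [129 131 138 146 148 141 124 102  90  88  92 112 128 131 124 120 132]
 160 [123 129 134 143 149 138 120 102  93  87  85  86  87  87  92 103 117]
 180 [119 127 135 140 140 140 123 101  84  85  85  85  85  85  85  85  84]
 200 [114 120 128 137 145 141 126 111 101  94  88  87  86  85  85  84  84]
 220 [101 107 119 132 144 143 133 117 103  97  94  93  93  92  91  88  85]
 240 [150 152 150 154 154 150 140 125 109  99  94 103 113 123 130 134 138]
 260 [110 111 116 125 141 145 142 132 128 128 132 138 144 145 147 148 149]
 280 [114 108 101  93 122 136 139 131 128 130 136 141 145 147 149 149 150]
 300 [ 86  84  82  82  97 125 143 162 191 182 165 142 133 130 134 139 145]
 320 [ 82  82  83  82  91 108 130 148 167 192 216 228 232 233 233 233 232]
 340 [ 83  83  85  88  91 102 120 138 161 186 209 225 227 230 233 233 233]
b top (array([0.54290126, 0.18927183]), (-100.105224609375)) (array([0.54092894, 0.1940625 ]), np.float64(-177.0791778564453))
from [ 0.391 -0.456  0.129] az 0.099
[[0.0, -0.0, 0.6], (-0.0)]
[[0.0, -0.0, 1.5], (-0.0)]
[[0.0, -0.0, 2.0], (-0.0)]
[[0.0, -0.0, 1.9], (-0.0)]
[[0.0, -0.1, 1.5], (-0.0)]
[[0.0, 0.0, 0.6], (-0.0)]
-- [ 0.39   -0.4561  0.048 ] 0.099
```

```bash
python3 -c "
from h import *
im=cv2.imread('pics/w_s.png');prof(im,.5376,.193,.07,range(100,320,20))"
```

```text
R   [46 48 50 52 54 56 58 60 62 64 66 68 70 72 74 76 78]
 100 [104  92  85  87  89  96 116 122 116  98  93  93  95  97  97  97  99]
 120 [ 86  89  97 108 130 148 153 140 125 129 139 147 145 145 146 145 143]
 140 [ 86  88  98 118 137 148 146 131 108  92  85  91 105 122 136 138 137]
 160 [ 84  87  97 108 123 134 140 131 110  88  87  88  88  88  91 102 119]
 180 [ 85  93 100 111 125 136 135 133 120 100  84  85  85  86  87  87  86]
 200 [ 86  91 102 116 130 134 136 131 112  93  86  88  89  88  87  86  86]
 220 [ 84  92 104 115 127 135 138 134 117 103  94  93  94  94  91  89  87]
 240 [ 84  86  94 109 127 139 141 133 122 118 119 124 128 131 134 136 138]
 260 [ 90  87  91  99 115 125 131 136 140 142 143 145 148 148 148 148 148]
 280 [ 97  95  99 110 121 129 134 139 143 145 148 148 148 150 150 149 151]
 300 [142 146 149 147 144 136 131 128 128 130 134 141 144 145 147 148 150]
```

{"api": "move_arm", "payload": {
  "targets": [
    [[0,0,0.6],[0,0,0],55],
    [[0,0,1.5],[0,0,0],55],
    [[0,0,2.0],[0,0,0],55],
    [[0,0,1.9],[0,0,0],55],
    [[0,0,1.5],[0,0,0],55],
    [[0,0,0.6],[0,0,0],55],
    [[0,0,0],[0,0,0],0],
    [[0,0,0],[0,0,0],0],
    [[0,0,0],[0,0,0],0],
    [[0,0,0],[0,0,0],0],
    [[0,0,0],[0,0,0],0],
    [[0,0,0],[0,0,0],0],
    [[0,0,0],[0,0,0],0]
  ],
  "grip_force": 45
}}

```text
time: 35.15
ee_pos: [0.3907, -0.4566, 0.0116]
eef_rot: [0.672, 0.741, 0.0, 0.0]
ft_force: [0.2, -0.1, 2.4]
width: 0.0076
grip_force: 45.0
```

Bowl a has not moved and b sits within about 3 mm of its axis. Bowl c is now gripped. Placing it at the same TCP x, y and azimuth centres it on b.

```bash
python3 -c "
from h import *
rows([(.3907,-.4566,.24,.099,7),(.44,-.06,.24,.7,15),(.5065,.1438,.22,1.047,11)])" | sed 's/np.float64//'
```

```text
from [ 0.3907 -0.4566  0.0481] az 0.098
[[0.0, 0.0, -1.1], (-0.0)]
[[0.0, 0.0, -2.7], (-0.0)]
[[0.0, 0.0, -3.8], (-0.0)]
[[0.0, 0.0, -4.0], (-0.0)]
[[0.0, 0.0, -3.8], (-0.0)]
[[0.0, 0.0, -2.7], (-0.0)]
[[0.0, 0.0, -1.1], (-0.0)]
-- [ 0.3907 -0.4566  0.2401] 0.098
[[0.5, 0.1, 0.0], (-0.01)]
[[1.4, 0.3, 0.0], (-0.02)]
[[2.1, 0.6, 0.0], (-0.03)]
[[2.8, 0.8, 0.0], (-0.05)]
[[3.1, 1.1, 0.0], (-0.05)]
[[3.5, 1.4, 0.0], (-0.05)]
[[3.5, 1.6, 0.0], (-0.06)]
[[3.6, 1.9, 0.0], (-0.06)]
[[3.3, 2.0, 0.0], (-0.06)]
[[3.0, 2.2, 0.0], (-0.06)]
[[2.7, 2.1, 0.0], (-0.05)]
[[2.1, 1.8, 0.0], (-0.04)]
[[1.6, 1.6, 0.0], (-0.03)]
[[1.0, 1.0, 0.0], (-0.02)]
[[0.4, 0.4, 0.0], (-0.01)]
-- [ 0.4401 -0.0595  0.2401] 0.698
[[0.3, 0.4, 0.0], (-0.01)]
[[0.7, 1.2, 0.2], (-0.02)]
[[1.0, 1.8, 0.2], (-0.03)]
[[1.2, 2.2, 0.2], (-0.04)]
[[1.2, 2.5, 0.3], (-0.05)]
[[1.2, 2.7, 0.2], (-0.05)]
[[1.0, 2.6, 0.3], (-0.04)]
[[0.8, 2.4, 0.2], (-0.05)]
[[0.5, 2.0, 0.2], (-0.03)]
[[0.3, 1.3, 0.2], (-0.02)]
[[0.1, 0.5, 0.0], (-0.01)]
-- [0.5069 0.1438 0.2201] 1.048
```

{"api": "move_arm", "payload": {
  "targets": [
    [[0,0,-1.1],[0,0,0],0],
    [[0,0,-2.7],[0,0,0],0],
    [[0,0,-3.8],[0,0,0],0],
    [[0,0,-4.0],[0,0,0],0],
    [[0,0,-3.8],[0,0,0],0],
    [[0,0,-2.7],[0,0,0],0],
    [[0,0,-1.1],[0,0,0],0],
    [[0.5,0.1,0],[0,0,-0.01],0],
    [[1.4,0.3,0],[0,0,-0.02],0],
    [[2.1,0.6,0],[0,0,-0.03],0],
    [[2.8,0.8,0],[0,0,-0.05],0],
    [[3.1,1.1,0],[0,0,-0.05],0],
    [[3.5,1.4,0],[0,0,-0.05],0],
    [[3.5,1.6,0],[0,0,-0.06],0],
    [[3.6,1.9,0],[0,0,-0.06],0],
    [[3.3,2.0,0],[0,0,-0.06],0],
    [[3.0,2.2,0],[0,0,-0.06],0],
    [[2.7,2.1,0],[0,0,-0.05],0],
    [[2.1,1.8,0],[0,0,-0.04],0],
    [[1.6,1.6,0],[0,0,-0.03],0]
  ]
}}

```text
time: 37.65
ee_pos: [0.4375, -0.0775, 0.203]
eef_rot: [0.435, 0.9, -0.0, -0.0]
ft_force: [0.2, -0.2, -2.3]
width: 0.0073
grip_force: 45.0
```

{"api": "move_arm", "payload": {
  "targets": [
    [[1.0,1.0,0],[0,0,-0.02],0],
    [[0.4,0.4,0],[0,0,-0.01],0],
    [[0.3,0.4,0],[0,0,-0.01],0],
    [[0.7,1.2,0.2],[0,0,-0.02],0],
    [[1.0,1.8,0.2],[0,0,-0.03],0],
    [[1.2,2.2,0.2],[0,0,-0.04],0],
    [[1.2,2.5,0.3],[0,0,-0.05],0],
    [[1.2,2.7,0.2],[0,0,-0.05],0],
    [[1.0,2.6,0.3],[0,0,-0.04],0],
    [[0.8,2.4,0.2],[0,0,-0.05],0],
    [[0.5,2.0,0.2],[0,0,-0.03],0],
    [[0.3,1.3,0.2],[0,0,-0.02],0],
    [[0.1,0.5,0],[0,0,-0.01],0],
    [[0,0,0],[0,0,0],0]
  ]
}}

```text
time: 39.4
ee_pos: [0.5069, 0.1434, 0.1835]
eef_rot: [0.259, 0.966, -0.0, 0.0]
ft_force: [-0.8, 0.2, -2.4]
width: 0.0072
grip_force: 45.0
```

```bash
python3 -c "
from h import *
rows([(.5065,.1438,.153,1.047,5)])
" | sed 's/np.float64//'
```

```text
from [0.5069 0.1434 0.22  ] az 1.047
[[0.0, 0.0, 0.7], (0.0)]
[[0.0, 0.0, 1.7], (0.0)]
[[0.0, 0.0, 1.9], (0.0)]
[[0.0, 0.0, 1.7], (0.0)]
[[0.1, 0.0, 0.7], (0.0)]
-- [0.506  0.1439 0.153 ] 1.047
```

{"api": "move_arm", "payload": {
  "targets": [
    [[0,0,0.7],[0,0,0],0],
    [[0,0,1.7],[0,0,0],0],
    [[0,0,1.9],[0,0,0],0],
    [[0,0,1.7],[0,0,0],0],
    [[0,0,0.7],[0,0,0],0],
    [[0,0,0],[0,0,0],0]
  ]
}}

```text
time: 40.15
ee_pos: [0.5066, 0.1437, 0.116]
eef_rot: [0.258, 0.966, -0.0, -0.0]
ft_force: [0.1, -0.3, -2.0]
width: 0.0076
grip_force: 45.0
```

```bash
python3 -c "
from h import *
st=r.read_state();p=st['ee_pos'];a=1.047
e=p[:2]+.058*np.array([np.cos(a),np.sin(a)]);z=p[2]-.0116+.062
s=r.camera('side');im=s['image'];cv2.imwrite('pics/v_s.png',im);print(p,st['width'],'exp',e,z)
print(fitarc(s,im,*e,z,152,.008,((.062,1),)),fitarc(s,im,*e,z,152,.008))
prof(im,*e,z,range(0,200,20),158)
print('b');prof(im,.5407,.193,.098,range(80,220,20),160)"
```

```text
[0.50655445 0.14366373 0.11599432] 0.0075842296009016145 exp [0.53556437 0.19388747] 0.16639431813040106
(array([0.5336, 0.1978]), np.float64(-124.5)) (array([0.5331, 0.197 ]), np.float64(-162.0))
 R   [46 48 50 52 54 56 58 60 62 64 66 68 70 72 74 76 78]
   0 [94 86 82 83 86 90 93 96 97 98 99 98 97 96 96 97 99]
  20 [ 85 101 116 132 129 123 117 108  97  86  77  72  67  63  59  55  51]
  40 [ 87  86  96 115 133 149 137 120 103  87  79  75  73  73  74  74  74]
  60 [ 91  92  91 101 117 130 137 131 117 103  92  88  84  83  81  82  82]
  80 [ 92  92  92  91 102 120 137 141 133 114  98  86  84  83  83  82  81]
 100 [104  97  95  95  90 107 128 148 149 134 110  87  84  84  84  85  83]
 120 [132 132 132 131 126 120 127 142 151 139 116  90  85  85  82  83  84]
 140 [128 128 128 129 130 133 140 147 150 139 120  93  82  80  81  82  82]
 160 [141 133 130 133 136 139 146 147 143 127 107  91  86  83  80  79  79]
 180 [109 110 113 115 121 130 138 137 134 127 107  88  80  79  78  80  82]
b
 R   [46 48 50 52 54 56 58 60 62 64 66 68 70 72 74 76 78]
  80 [ 79  79  79  80  88 110 137 167 200 219 230 231 230 225 195 154 104]
 100 [ 89  92  94 102 124 143 154 175 199 221 226 230 231 230 211 178 132]
 120 [129 132 132 133 142 151 152 135 142 168 191 188 173 161 149 137 126]
 140 [129 128 130 137 143 150 146 130 107  87  85  94 111 119 119 107 107]
 160 [118 122 126 130 140 146 144 127 108  94  87  84  82  81  83  91 100]
 180 [105 106 108 111 116 121 126 126 110  90  83  84  85  84  84  84  83]
 200 [104 104 104 105 104 104 103 103 103 103 104 104 104 102 101 102 104]
```

Bowl c hangs about 8 mm off along tool +x, because it was gripped off its middle. I correct by tool x −0.8 and measure again.

{"api": "move_arm", "payload": {
  "targets": [
    [[-0.4,0,0],[0,0,0],0],
    [[-0.4,0,0],[0,0,0],0],
    [[0,0,0],[0,0,0],0]
  ]
}}

```text
time: 40.67
ee_pos: [0.5141, 0.1395, 0.1165]
eef_rot: [0.259, 0.966, 0.0, 0.0]
ft_force: [-0.4, 0.2, -2.6]
width: 0.0073
grip_force: 45.0
```

```bash
python3 -c "
from h import *
st=r.read_state();p=st['ee_pos'];z=p[2]-.0116+.062
s=r.camera('side');im=s['image'];print(p,z)
print(fitarc(s,im,.5405,.193,z,152,.008,((.062,1),)),fitarc(s,im,.5405,.193,z,152,.008))
prof(im,.5405,.193,z,range(0,200,20),158)
print('b',fitarc(s,cv2.imread('pics/w_s.png'),.5405,.193,.098,152,.006))"
```

```text
[0.51411091 0.13951767 0.11652995] 0.16692995116410783
(array([0.5413, 0.1935]), np.float64(-122.2)) (array([0.5381, 0.1929]), np.float64(-162.8))
 R   [46 48 50 52 54 56 58 60 62 64 66 68 70 72 74 76 78]
   0 [ 83  86  90  94  98 100 100 100 100  99  97  97  98  99  99 100 101]
  20 [ 81  92 104 117 122 125 125 118 105  93  84  79  76  73  75  77  81]
  40 [ 88  88 102 118 132 138 128 113  98  85  78  77  75  75  73  73  73]
  60 [ 90  90  93 110 127 137 134 119 101  87  83  84  83  81  81  82  82]
  80 [ 90  92  97 107 128 142 146 128 110  93  87  84  84  82  81  81  84]
 100 [ 97  93  93 106 127 146 149 137 113  90  84  84  83  84  85  85  83]
 120 [134 133 125 126 134 144 151 142 119  93  84  83  83  83  84  83  83]
 140 [128 128 130 134 138 146 147 136 115  93  82  76  77  78  78  78  80]
 160 [148 146 147 148 149 149 144 134 118 100  88  81  80  80  82  89 105]
 180 [109 110 115 121 126 131 137 131 116 101  92  84  79  80  81  80  80]
b (array([0.5377, 0.1944]), np.float64(-218.8))
```

Bowl c is now centred over b. I lower it gently.

{"api": "move_arm", "payload": {
  "targets": [
    [[0,0,0.6],[0,0,0],0],
    [[0,0,0.9],[0,0,0],0],
    [[0,0,0.8],[0,0,0],0],
    [[0,0,0.6],[0,0,0],0],
    [[0,0,0.4],[0,0,0],0],
    [[0,0,0.2],[0,0,0],0],
    [[0,0,0.1],[0,0,0],0],
    [[0,0,0],[0,0,0],0]
  ]
}}

```text
time: 41.78
ee_pos: [0.5138, 0.1399, 0.0806]
eef_rot: [0.258, 0.966, 0.0, 0.0]
ft_force: [0.1, 0.9, -2.6]
width: 0.0078
grip_force: 45.0
```

{"api": "move_arm", "payload": {
  "targets": [
    [[0,0,0.1],[0,0,0],0],
    [[0,0,0.1],[0,0,0],0],
    [[0,0,0],[0,0,0],0]
  ]
}}

```text
time: 42.15
ee_pos: [0.5137, 0.1398, 0.0784]
eef_rot: [0.258, 0.966, 0.0, -0.0]
ft_force: [-0.1, -0.1, -2.3]
width: 0.0076
grip_force: 45.0
```

{"api": "move_arm", "payload": {
  "targets": [
    [[0,0,0.1],[0,0,0],0],
    [[0,0,0.1],[0,0,0],0],
    [[0,0,0],[0,0,0],0]
  ]
}}

```text
time: 42.52
ee_pos: [0.5137, 0.1399, 0.0764]
eef_rot: [0.258, 0.966, 0.0, -0.0]
ft_force: [0.2, -0.9, -2.7]
width: 0.0073
grip_force: 45.0
```

{"api": "move_arm", "payload": {
  "targets": [
    [[0,0,0.1],[0,0,0],0],
    [[0,0,0],[0,0,0],0]
  ]
}}

```text
time: 42.78
ee_pos: [0.5138, 0.1399, 0.0756]
eef_rot: [0.258, 0.966, 0.0, 0.0]
ft_force: [-0.5, -0.7, -0.9]
width: 0.0073
grip_force: 45.0
```

It is seated at the predicted height. I press on lightly, release, and go to the knob.

{"api": "move_arm", "payload": {
  "targets": [
    [[0,0,0.1],[0,0,0],0],
    [[0,0,0],[0,0,0],0],
    [[0,0,0],[0,0,0],55],
    [[0,0,0],[0,0,0],55],
    [[0,0,0],[0,0,0],55],
    [[0,0,0],[0,0,0],55],
    [[0,0,0],[0,0,0],55],
    [[0,0,-1],[0,0,0],60],
    [[0,0,-2],[0,0,0],60],
    [[0,0,-3],[0,0,0],60],
    [[0,0,-2.5],[0,0,0],60],
    [[0,0,-1],[0,0,0],60]
  ]
}}

```text
time: 44.28
ee_pos: [0.5145, 0.1401, 0.1714]
eef_rot: [0.258, 0.966, 0.001, 0.001]
ft_force: [0.4, -1.2, 0.1]
width: 0.0522
grip_force: 0.0
```

```bash
python3 -c "
from h import *
rows([(.392,.2135,.2,1.519,11),(.392,.2135,.026,1.519,9)])
" | sed 's/np.float64//'
```

```text
from [0.5145 0.1401 0.2079] az 1.048
[[0.3, 0.0, 0.0], (-0.01)]
[[0.9, 0.0, 0.1], (-0.03)]
[[1.4, 0.1, 0.0], (-0.05)]
[[1.7, 0.2, 0.1], (-0.05)]
[[1.8, 0.3, 0.1], (-0.06)]
[[1.9, 0.4, 0.1], (-0.07)]
[[1.8, 0.5, 0.2], (-0.06)]
[[1.6, 0.6, 0.0], (-0.06)]
[[1.3, 0.6, 0.1], (-0.04)]
[[0.8, 0.3, 0.1], (-0.03)]
[[0.3, 0.2, -0.0], (-0.01)]
-- [0.3918 0.2135 0.1999] 1.518
[[-0.0, -0.0, 0.6], (-0.0)]
[[-0.0, -0.0, 1.6], (-0.0)]
[[-0.0, -0.0, 2.3], (-0.0)]
[[-0.0, -0.0, 2.8], (-0.0)]
[[-0.0, -0.0, 2.8], (-0.0)]
[[-0.0, -0.0, 2.8], (-0.0)]
[[-0.0, -0.0, 2.3], (-0.0)]
[[-0.0, -0.0, 1.6], (-0.0)]
[[-0.0, -0.0, 0.6], (-0.0)]
-- [0.3918 0.2135 0.0259] 1.518
```

{"api": "move_arm", "payload": {
  "targets": [
    [[0.3,0,0],[0,0,-0.01],60],
    [[0.9,0,0.1],[0,0,-0.03],60],
    [[1.4,0.1,0],[0,0,-0.05],60],
    [[1.7,0.2,0.1],[0,0,-0.05],60],
    [[1.8,0.3,0.1],[0,0,-0.06],60],
    [[1.9,0.4,0.1],[0,0,-0.07],60],
    [[1.8,0.5,0.2],[0,0,-0.06],60],
    [[1.6,0.6,0],[0,0,-0.06],60],
    [[1.3,0.6,0.1],[0,0,-0.04],60],
    [[0.8,0.3,0.1],[0,0,-0.03],60],
    [[0.3,0.2,0],[0,0,-0.01],60],
    [[0,0,0],[0,0,0],60]
  ]
}}

```text
time: 45.78
ee_pos: [0.3912, 0.2132, 0.1615]
eef_rot: [0.027, 1.0, 0.0, 0.0]
ft_force: [0.1, -0.0, -0.6]
width: 0.052
grip_force: 0.0
```

```bash
python3 -c "
from h import *
st=r.read_state();print(st['ee_pos'])
s=r.camera('side');im=s['image'];cv2.imwrite('pics/u_s.png',im)
for n,z in(('c',.126),('b',.098),('a',.07)): print(n);prof(im,.5407 if n!='a' else .5376,.193,z,list(range(0,360,20)),175)
"
```

```text
[0.39118689 0.21324384 0.16146743]
c
 R   [46 48 50 52 54 56 58 60 62 64 66 68 70 72 74 76 78]
   0 [ 79  81  91 109 127 126 113 101  89  76  62  55  51  47  44  41  37]
  20 [ 84  87  92  98 113 128 142 135 120 105  93  85  78  73  73  74  75]
  40 [83 80 76 72 64 54 45 38 38 37 36 35 35 36 35 36 38]
  60 [ 40  38  37  40  45  50  72 125 164 177 152 111  89  80  77  76  77]
  80 [ 72  85  93  97 119 137 148 138 121  99  86  78  77  77  78  79  80]
 100 [105  97  92 100 125 144 150 145 121  95  79  79  78  79  81  81  82]
 120 [125 131 131 130 134 145 149 146 146 172 197 194 152 117  87  83  79]
 140 [ 47  65  95 118 139 145 146 134 112  92  81  83 121 171 204 223 229]
 160 [123 121 123 128 138 143 143 135 113  91  79  81  83  82  82  85  94]
 180 [109 112 116 123 133 143 139 133 122 103  83  79  80  81  80  80  80]
 200 [105 105 110 119 128 132 134 135 117  98  83  82  83  84  84  84  84]
 220 [107 107 107 106 105 105 104 103 103 103 102 103 105 106 104 102 102]
 240 [103 102 102 103 103 103 103 103 101 102 101 101 101 102 101 101 101]
 320 [106 102  95  81  70  65  75  93 102  98  
[... 1680 characters left out ...]
 140 164 177 177 173 177]
 100 [ 99  89  79  82  85  92 115 119 112  94  90  91  95  93  94  97  99]
 120 [ 84  93 105 118 134 146 149 136 121 125 136 145 146 144 143 142 142]
 140 [ 80  87 100 121 140 148 145 130 105  88  83  92 112 131 140 138 137]
 160 [ 84  89 100 117 134 137 135 121 101  83  84  86  86  85  86  99 116]
 180 [ 83  94 105 120 137 150 137 124 109  95  84  83  83  83  84  83  83]
 200 [ 97 100 102 104 104 104 103 101 103 105 105 104 103 104 104 104 102]
 220 [104 103 101 101 101 101 101 102 102 102 101 101 101 102 102 102 102]
 320 [101 101 100 102 103 101 101 101 101 102 103 102 101 101 101 101 101]
 340 [107 105 104 105 105 105 104 104 104 104 103 103 103 103 102 103 103]
```

All three rims are level and concentric within about 3 mm. I descend on the knob and push the tray home.

{"api": "move_arm", "payload": {
  "targets": [
    [[0,0,0.6],[0,0,0],60],
    [[0,0,1.6],[0,0,0],60],
    [[0,0,2.3],[0,0,0],60],
    [[0,0,2.7],[0,0,0],60],
    [[0,0,2.8],[0,0,0],60],
    [[0,0,2.7],[0,0,0],60],
    [[0,0,2.3],[0,0,0],60],
    [[0,0,1.6],[0,0,0],60],
    [[0,0,0.6],[0,0,0],60],
    [[0,0,0],[0,0,0],0],
    [[0,0,0],[0,0,0],0],
    [[0,0,0],[0,0,0],0],
    [[0,0,0],[0,0,0],0],
    [[0,0,0],[0,0,0],0]
  ],
  "grip_force": 20
}}

```text
time: 47.72
ee_pos: [0.3913, 0.213, -0.0102]
eef_rot: [0.027, 1.0, -0.0, 0.0]
ft_force: [-1.5, -3.8, 6.6]
width: 0.0268
grip_force: 20.0
```

{"api": "move_arm", "payload": {
  "targets": [
    [[-0.3,0,0],[0,0,0],0],
    [[-0.6,0,0],[0,0,0],0],
    [[-0.9,0,0],[0,0,0],0],
    [[-1.1,0,0],[0,0,0],0],
    [[-1.2,0,0],[0,0,0],0],
    [[-1.2,0,0],[0,0,0],0],
    [[-1.2,0,0],[0,0,0],0],
    [[-1.2,0,0],[0,0,0],0],
    [[-1.2,0,0],[0,0,0],0],
    [[-1.2,0,0],[0,0,0],0],
    [[-1.2,0,0],[0,0,0],0],
    [[-1.2,0,0],[0,0,0],0],
    [[-1.2,0,0],[0,0,0],0],
    [[-1.1,0,0],[0,0,0],0],
    [[-0.8,0,0],[0,0,0],0],
    [[-0.5,0,0],[0,0,0],0],
    [[-0.3,0,0],[0,0,0],0],
    [[0,0,0],[0,0,0],0]
  ]
}}

```text
time: 49.98
ee_pos: [0.5557, 0.2051, -0.0101]
eef_rot: [0.026, 1.0, 0.0, 0.001]
ft_force: [1.1, 0.3, 4.6]
width: 0.0266
grip_force: 20.0
```

{"api": "move_arm", "payload": {
  "targets": [
    [[-0.2,0,0],[0,0,0],0],
    [[-0.2,0,0],[0,0,0],0],
    [[-0.1,0,0],[0,0,0],0],
    [[0,0,0],[0,0,0],0]
  ]
}}

```text
time: 50.48
ee_pos: [0.5601, 0.2048, -0.0101]
eef_rot: [0.026, 1.0, 0.0, 0.0]
ft_force: [-1.0, -0.2, 6.4]
width: 0.0267
grip_force: 20.0
```

{"api": "move_arm", "payload": {
  "targets": [
    [[-0.1,0,0],[0,0,0],0],
    [[-0.1,0,0],[0,0,0],0],
    [[0,0,0],[0,0,0],0]
  ]
}}

```text
time: 50.85
ee_pos: [0.5621, 0.2047, -0.0101]
eef_rot: [0.026, 1.0, 0.0, 0.0]
ft_force: [-1.2, 0.7, 6.9]
width: 0.0271
grip_force: 20.0
```

{"api": "move_arm", "payload": {
  "targets": [
    [[-0.1,0,0],[0,0,0],0],
    [[-0.1,0,0],[0,0,0],0],
    [[0,0,0],[0,0,0],0]
  ]
}}

```text
time: 51.22
ee_pos: [0.564, 0.2046, -0.0101]
eef_rot: [0.026, 1.0, 0.0, 0.0]
ft_force: [-1.4, 0.0, 6.7]
width: 0.0268
grip_force: 20.0
```

{"api": "move_arm", "payload": {
  "targets": [
    [[-0.1,0,0],[0,0,0],0],
    [[-0.1,0,0],[0,0,0],0],
    [[0,0,0],[0,0,0],0]
  ]
}}

```text
time: 51.6
ee_pos: [0.5641, 0.2046, -0.0102]
eef_rot: [0.026, 1.0, 0.0, -0.002]
ft_force: [-9.5, -1.0, 14.0]
width: 0.027
grip_force: 20.0
```

{"api": "move_arm", "payload": {
  "targets": [
    [[-0.1,0,0],[0,0,0],0],
    [[-0.1,0,0],[0,0,0],0],
    [[0,0,0],[0,0,0],0]
  ]
}}

```text
time: 51.98
ee_pos: [0.564, 0.2046, -0.0103]
eef_rot: [0.026, 1.0, -0.0, -0.003]
ft_force: [-18.6, -2.3, 20.7]
width: 0.0271
grip_force: 20.0
```

A firm stop at 0.564. I relax, release, back away and verify by camera.

{"api": "move_arm", "payload": {
  "targets": [
    [[0.3,0,0],[0,0,0],0],
    [[0,0,0],[0,0,0],60],
    [[0,0,0],[0,0,0],60],
    [[0,0,0],[0,0,0],60],
    [[0,0,0],[0,0,0],60],
    [[0.2,0,-1],[0,0,0],60],
    [[0.3,0,-2.5],[0,0,0],60],
    [[1,0,-4],[0,0,0],60],
    [[2,0,-5],[0,0,0],60],
    [[3,0,-4],[0,0,0],60],
    [[3,-2,-2],[0,0,0.05],60],
    [[1.5,-3.5,0],[0,0,0.1],60],
    [[1,-4,0],[0,0,0.1],60],
    [[0,-4.5,0],[0,0,0.1],60],
    [[0,-4.5,0],[0,0,0.1],60],
    [[0,-4.5,0],[0,0,0.1],60],
    [[0,-4,0],[0,0,0.1],60],
    [[0,-4,0],[0,0,0.1],60],
    [[0,-3,0],[0,0,0.05],60],
    [[0,0,0],[0,0,0],60]
  ]
}}

```text
time: 54.48
ee_pos: [0.3089, -0.0904, 0.175]
eef_rot: [0.415, 0.91, 0.001, 0.001]
ft_force: [0.2, 0.2, -0.5]
width: 0.0522
grip_force: 0.0
```

```bash
python3 -c "
from h import *
st=r.read_state();print(st['ee_pos'],st['time'],st['ft_force'])
t=r.camera('top');im=t['image'];cv2.imwrite('pics/q_t.png',im);s=r.camera('side');cv2.imwrite('pics/q_s.png',s['image'])
im0=cv2.imread('pics/top0.png')
d=cv2.absdiff(im,im0).max(2)
for (a,b,c,e,n) in((95,195,180,212,'board'),(135,150,188,212,'knob'),(290,330,180,205,'garlic')): print(n,(d[c:e,a:b]>25).mean().round(3))
for x in(110,125,160,175,188): print(x,'now',im[184:210,x,2],'\n   was',im0[184:210,x,2])
print('knob row col142 now',im[188:214,141,1],'\n was',im0[188:214,141,1])
"
```

```text
[ 0.3089129  -0.09035911  0.17499804] 54.475 [ 0.23093884  0.22396241 -0.47608605]
board 0.361
knob 0.472
garlic 0.812
110 now [135 134 130 125  83  54  61  64  65  64  62  55  58  57  59  61  53  94
 181 172 168 173 169 167 163 164] 
   was [143 135 155 151 149 132  73  66  70  72  76  76  74  62  67  67  67  70
  68 127 200 198 195 194 186 190]
125 now [132 132 130 118  59  55  60  63  63  70  65  56  60  57  59  59  60 107
 178 173 170 172 167 168 172 174] 
   was [149 141 150 153 149 127  56  68  70  70  73  74  67  67  66  73  69  65
  79 146 201 199 191 193 193 195]
160 now [129 129 129  89  54  60  61  63  61  65  64  51  59  60  57  51  85 184
 176 178 177 177 181 176 173 178] 
   was [137 154 144 146 141  78  67  72  71  68  74  70  67  69  67  66  67  72
 120 211 204 201 205 200 204 202]
175 now [129 132 121  69  54  59  64  62  63  60  57  57  61  60  62  62 100 184
 173 178 176 173 170 173 174 176] 
   was [135 149 149 151 131  59  68  71  70  75  70  68  73  68  65  69  69  77
 144 206 201 203 199 198 200 202]
188 now [130 132 120  56  58  61  64  61  60  59  64  63  62  59  56  68 129 179
 174 174 175 179 177 181 179 176] 
   was [127 153 148 151 125  57  68  70  73  67  69  68  71  68  69  71  66  84
 172 203 202 207 202 200 208 204]
knob row col142 now [ 35  71 117  81  87  89  90  98 113 120 107 122 120 122 116 120 104  51
  54  54  51  68 127 167 168 168] 
 was [104  73  49  90 130 100 100 120 130 135 139 137 125 137 138 137 137 134
 104  57  63  66  58  98 172 195]
```

The board now stands about 2 px (5 mm) further in than at the start, hard against its stop, so the tray is fully home. A last check of the stack's front arcs:

```bash
python3 -c "
from h import *
im=cv2.imread('pics/q_s.png')
for n,x,z in(('c',.7132,.126),('b',.7132,.098),('a',.7101,.07)): print(n);prof(im,x,.1837,z,[140,160,180,200,220])
s=r.camera('side');t=r.camera('top')
a,b=cv2.imread('pics/side0.png'),s['image']
d=cv2.absdiff(a,b).max(2)
for n,P in(('jar',[.456,-.135,.03]),('garlic',[.55,-.26,.03]),('onion',[.55,-.36,.04])):
    u,v=proj(s,[P])[0].astype(int);print(n,u,v,np.median(d[v-6:v+7,u-6:u+7]))
"
```

```text
c
 R   [46 48 50 52 54 56 58 60 62 64 66 68 70 72 74 76 78]
 140 [73 74 74 75 76 75 75 75 74 75 77 79 80 83 90 96 86]
 160 [ 76  82  89  98 110 122 133 132 113  95  78  78  80  82  82  81  79]
 180 [ 82  87  94 105 117 128 121 114 108 101  93  84  81  80  80  80  80]
 200 [ 74  78  82  86  92 100 108 114 104  95  87  85  84  83  83  83  83]
 220 [78 75 74 75 76 77 76 75 76 77 77 78 79 80 81 83 84]
b
 R   [46 48 50 52 54 56 58 60 62 64 66 68 70 72 74 76 78]
 140 [ 81  84  94 109 123 134 137 123 103  86  81  86  91 101 113 121 113]
 160 [ 81  87  99 112 126 129 128 122 108  94  85  82  81  80  79  80  81]
 180 [ 82  90  98 108 121 133 132 114  96  83  82  81  80  80  81  81  81]
 200 [ 83  90 102 114 127 128 125 120 112 102  93  85  85  85  85  86  85]
 220 [ 84  91 100 112 122 130 133 123 110  98  91  90  89  89  89  88  86]
a
 R   [46 48 50 52 54 56 58 60 62 64 66 68 70 72 74 76 78]
 140 [ 78  80  91 106 124 139 135 121 103  87  83  84  89  99 117 133 139]
 160 [ 84  92 103 115 124 128 128 124 108  95  84  83  84  85  85  84  85]
 180 [ 87  95 103 115 127 139 126 109  92  88  86  82  81  81  80  81  82]
 200 [ 88  96 106 117 126 124 122 119 107  96  88  86  87  88  89  87  85]
 220 [ 88  98 111 123 130 132 130 115 104  96  91  91  91  91  89  87  85]
jar 265 226 9.0
garlic 305 207 4.0
onion 338 204 5.0
```

The three rims lie where expected, with the edges at about 61–62 mm, and the bystanders are unmoved. I hand in the job.

```bash
python3 -c "
from bench import r
print(r.close_job())"
```

```text
the job is handed in; nothing more can be done
None
```

All three bowls are nested on the tray (axes within about 3 mm in the side camera), the tray is pushed home against its stop, the arm is clear, and the job was handed in at about 55 s with no verdict returned; the jar, garlic and onion checked unmoved, while the mill, spice jar and mug were not checked separately.

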